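# Open the screw-cap jar and stand the long punch in it

## Task

Unscrew the metal cap from the tall glass jar that is fixed to the bench and set it open side down, flat on the cork mat. Then take the long plain punch, the tallest tool in the black rack, and stand it point down in the open jar so that its top leans over the side of the rim that faces the holder's screw tab. Let go of it there, and leave everything else on the bench where it is.

Things in the scene. Friction and masses are not known exactly. Their poses are not given: they have to be found in the camera images.
- jar: Tall round glass jar in a square plywood holder (86 x 86 x 10 mm), fixed to the bench. Origin: on the jar's vertical axis at bench height; z up, x towards the screw tab on one side of the holder. Jar 60 mm in outer diameter, inner floor 14 mm and rim 125 mm above the bench; mouth 43 mm wide inside, neck 40 mm long, body below 54 mm wide inside.
- jar_rim (a point): Centre of the jar's mouth, 125 mm above the bench; axes as the jar's. The neck has an ordinary right-hand thread: unscrew the cap anticlockwise seen from above. The cap climbs 15 mm per turn and the hand must climb with it; there is about 1.5 mm of up-and-down play. The thread lets go after a little more than one full turn; until then it cannot be pulled up.
- tab (a point): Point on top of the holder's screw tab, 75 mm from the jar's axis: a plywood tongue 34 mm wide, 10 mm thick, reaching 91 mm from the axis, with two screw heads. The punch has to lean towards this side.
- cap_mid (a point): Centre (half-way up, on the axis) of the aluminium screw cap: 67 mm in outer diameter, 36 mm tall, 80 g, open below, top 4 mm thick, ribbed side, z up. It starts screwed fully home, its lower edge 93 mm above the bench. Gripped across its diameter with about 60 N it turns easily; it stays where it is left between grasps.
- mat: Cork mat 140 x 140 x 5 mm fixed on the bench. Origin at the centre of its underside, z up, x and y along its sides.
- rack: Black tool rack, fixed, 70 x 190 x 60 mm. Origin at the centre of its underside, z up, y along the row of three square wells (14 mm wide, 58 mm apart, floor 15 mm above the bench). The wells hold the punch, the spade bit and the T key in any order.
- punch_mid (a point): Centre (half-way up) of the punch: a plain round steel rod 12 mm in diameter, 180 mm long, about 150 g, with a short taper at the lower end; z from its tip to its top. It stands loosely upright in one of the rack's wells, its top about 195 mm above the bench.
- punch_tip (a point): Lower end of the punch, on its axis, 90 mm below its centre.
- punch_top (a point): Upper end of the punch, on its axis, 90 mm above its centre.
- spade_mid (a point): Spade drill bit in the rack: 12 mm shank, flat 28 mm wide blade on top, top about 145 mm above the bench. The point is on its axis 60 mm above its lower end. To be left alone.
- tee_mid (a point): T-handled key in the rack: 12 mm shaft, 60 mm crossbar along the rack's x on top, top about 133 mm above the bench. The point is on its shaft 60 mm above its lower end. To be left alone.
- mallet_mid (a point): Blue mallet lying down, centre of its head (60 mm in diameter, 100 mm long); handle 190 mm along its -x. To be left alone.
- bit_case_mid (a point): Centre of the white plastic bit case, 100 x 160 x 45 mm. To be left alone.
- hex_keys_mid (a point): Chrome hex keys in a black holder, lying flat, about 100 x 100 x 18 mm, keys along its -x; the point is the middle of the holder. To be left alone.
- rivet_jar_mid (a point): Centre of the glass jam jar of rivets, 70 mm in diameter, 100 mm tall. To be left alone.
- tape_mid (a point): Centre of the grey tape measure case, 65 x 35 x 60 mm. To be left alone.
- offcut_mid (a point): Centre of a wood offcut, 60 x 120 x 25 mm. To be left alone.
Mind the look-alikes: they are no part of the job. Of the things shaped like the rack, the black one is meant.

How it is judged:
By the outcome, as a careful person would: the job done as asked, in the order asked, and still so for the second after the job is handed in, with the robot touching nothing.
It also fails if it takes over 72 s, if anything falls off the work surface, if the arm or the gripper's body presses on something with over 40 N, if the wrist force passes 120 N, or if a joint passes its speed limit or range.

## Robot

A 7-joint arm with a two-finger parallel gripper is mounted at the origin on the work surface. World frame = base frame: x ahead of the robot, y to its left, z up, the work surface at z = 0. Lengths are in m, angles in rad, forces in N, time in s.
With the tool pointing down it reaches from about 0.425 to 0.875 m from the base axis. Payload 4.7 kg.
Tool frame: the origin (TCP) lies on the centre line of the jaws, within the pads' length; the fingertips stand 14 mm ahead of it and the grasp point (between the pads) lies 5 mm behind it; z points along the fingers, y is the direction in which the jaws open and shut (so a half turn about z gives the same grasp; the last joint's range is limited). The gripper opens to 87 mm and grips with 3 to 60 N. Pads are 19 mm wide; open, the fingers measure 117 mm over their backs; the gripper's body (75 mm by 190 mm) begins 51 mm behind the grasp point.
Start: joints at [-1.317, 0.321, -0.07, 1.45, 0.023, 1.371, -0.057], TCP at [0.154, 0.631, 0.237] pointing down, gripper open.
Joint ranges: [-2.86, 2.86], [-0.3, 2.09], [-1.38, 1.24], [0.06, 2.45], [-1.56, 4.7], [0.09, 2.05], [-2.69, 2.69]. Speed limits (rad/s): [2.57, 2.57, 3.14, 3.14, 3.14, 3.14, 3.14].

## Interface

Orientations are given as a rotation vector (axis times angle).
In Python, from bench import ctrl, optics, models gives the robot as it stands. The module is installed in compiled form; this text tells all that it offers.
- The arm moves only by the tool arm_command, never from a script. Its argument "motion" is a list of rows, each a list of 3 entries, a list of its own where there are three numbers: the shift along the tool's x, y, z in mm, then the turn, a rotation vector about the tool's x, y, z in degrees, then the closure, from 0 (fully open) to 1 (shut). In form: [[[x, y, z], [ax, ay, az], claw], ...]. A call has 1 to 8 rows; each row shifts and turns the commanded pose from where the row before left it, along the tool's axes as they then stand; what a row does not reach is not made up. A row lasts 1/12 s, in which the tool goes at most 41.7 mm and 7.16 degrees, less where a joint would pass 70% of its speed; a pose out of reach is approached as far as the arm can. A call with a gripper value outside its range is refused whole. The fingers move at their own pace and stop on an object; "force" is the grip in N (left out, the last holds). Time passes only in rows, so rows that do not move let the fingers close. It gives the time, the measured TCP pose, the force and the opening at its end, in the units of the state.
- ctrl.get_state(): the state, without advancing time (a new reading comes with each control period).
- optics.get_image(name): name is "side" or "top"; returns (picture, depth): 420x560x3 uint8, blue, green, red; 420x560 float32, m along the optical axis (not along the pixel's ray), 0 where there is no reading.
- optics.camera_model(name): a dict with "fovy" (degrees; the focal length in pixels is half the picture's height over the tangent of half this angle, whatever the lens; pixels are square), "cx", "cy" (the principal point, pixels), "rvec" (rotation vector, rad) and "tvec" (3), from world to camera coordinates, as OpenCV has them. Camera axes: x right, y down, z forward; pixel columns grow to the right and rows downward; lengths in m; the calibration is good to about 2 mm. A picture is of the moment at which its call begins. camera_model takes no time and is no camera call.
- ctrl.close_job(): hands the job in, once; it reports no verdict.
Trained networks look in the newest picture that a camera, given by its name, has taken for a name from the list of things; names that differ only in an ending like _2 or _b are one class to them, and where a whole thing is asked for, a point or a joint stands for the part that bears it (a point fixed in the world has none). Each returns a list of dicts, best first, with "conf" (0 to 1); they miss things now and then, are a little off and sometimes report something else, mostly with a low value. They report only what shows in the picture. A call takes as long as a camera call. They do not tell look-alikes from the thing itself.
- models.search_frame(camera, target): "location" ([x, y, z] in m, in the coordinates of the camera as it stood for that picture, good to about 4 mm: the middle of the surface that is visible of it).
- models.silhouettes(camera, target): "pixels" (420x560 bool, what is visible of it).
The state is a dict: "time": time; "joint_positions": joint angles; "qd": joint speeds; "joint_torque": joint torques, N m; "position": TCP position; "tool_rot": TCP orientation; "ft_force": force on the tool from outside, world axes, zero at the start; "torque": the same for the moment, N m; "grip_width": opening from 0.0 (shut) to 1.0 (fully open).
Only numpy, scipy, OpenCV 4.12 (cv2) and the standard library are available. Lean on these libraries where they do the work, as an engineer would, in place of code of your own. Each camera call takes 0.05 s, during which the arm holds its last target.

## Working session

There is one attempt and no reset: what is moved stays moved. The work goes in short steps, Python scripts to look and compute and a tool call to move; the robot and the scene stay as the last step left them, time stands still between calls to the robot, and variables do not carry over. Pictures are saved under pics/ and viewed, and the job is handed in when it is done.

Besides the shell and the picture viewer there is one more tool, called after "Emit:" as name(argument=value, ...), one argument or row to a line, values as JSON. arm_command: Moves the arm, as the interface text tells. Its arguments: {"type":"object","properties":{"motion":{"type":"array","items":{"type":"array"}},"force":{"type":"number"}},"required":["motion"]}

```bash
mkdir -p pics; ls; python3 - <<'E'
from bench import ctrl, optics, models
import cv2, numpy as np
print(ctrl.get_state())
for n in ("side","top"):
    im,d=optics.get_image(n); cv2.imwrite(f"pics/{n}0.png",im); np.save(f"pics/{n}0d.npy",d)
    print(n,optics.camera_model(n))
E
```

```text
pics
{'time': 0.0, 'joint_positions': array([-1.31694615,  0.32181916, -0.07005316,  1.45167084,  0.0226244 ,
        1.3707971 , -0.05689225]), 'qd': array([-2.15953309e-03,  1.66617039e-03, -8.82275932e-05,  8.35854285e-04,
       -7.79921438e-05, -9.81195132e-05, -2.30303123e-04]), 'joint_torque': array([-3.86726852e-04, -4.91293430e+01, -4.03958643e-01, -3.12529457e+01,
       -6.37920317e-02,  4.42351517e-02,  1.97982804e-04]), 'position': array([0.15429884, 0.63087984, 0.23546583]), 'tool_rot': array([-3.75665200e-01, -3.11895260e+00,  2.99359847e-03]), 'ft_force': array([-0.26782238,  0.9193633 , -1.10552686]), 'torque': array([0.01735849, 0.01819705, 0.05143418]), 'grip_width': 0.9987444205421337}
side {'fovy': 57.138292745337935, 'cx': 275.20190917424776, 'cy': 212.4413496488614, 'rvec': array([ 2.25877523, -0.87583426,  0.36240012]), 'tvec': array([-0.30358071,  0.42270103,  0.84120524])}
top {'fovy': 42.398854584889975, 'cx': 271.1147229139743, 'cy': 203.80786919322023, 'rvec': array([ 2.16409269, -2.1138211 ,  0.17093447]), 'tvec': array([0.11910632, 0.53701842, 1.63801134])}
```

View pics/side0.png

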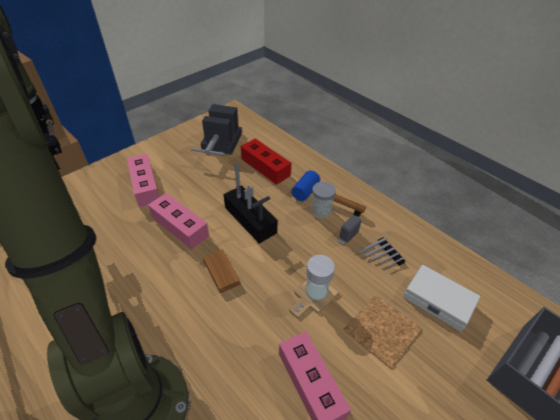

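View pics/top0.png

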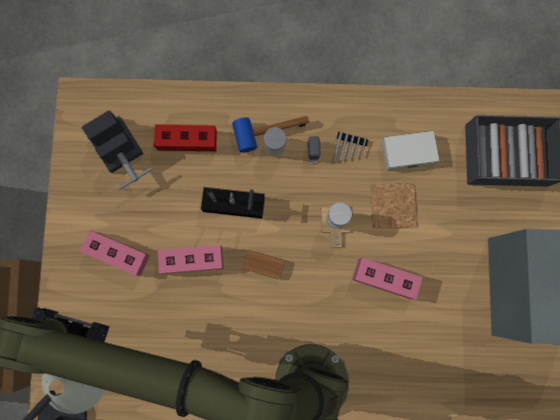

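Side view: the metal-capped jar is at (318,275), its tab at (300,305), the mat at (383,330) and the black rack at (250,212). A rivet jar with a similar lid is at (322,200). Top view: jar (340,213), tab (336,240), mat (395,205), black rack (233,202). The red and pink racks are decoys.

```bash
cat > h.py <<'E'
from bench import ctrl, optics, models
import cv2, numpy as np
from scipy.spatial.transform import Rotation as R
def cam(n):
    m=optics.camera_model(n); f=210/np.tan(np.radians(m['fovy'])/2)
    K=np.array([[f,0,m['cx']],[0,f,m['cy']],[0,0,1]]); Rm=R.from_rotvec(m['rvec']).as_matrix()
    return K,Rm,np.array(m['tvec'])
def c2w(n,p):
    K,Rm,t=cam(n); return Rm.T@(np.asarray(p)-t)
def proj(n,p):
    K,Rm,t=cam(n); q=K@(Rm@np.asarray(p,float)+t); return q[:2]/q[2]
def ray_z(n,uv,z):
    K,Rm,t=cam(n); d=Rm.T@np.linalg.inv(K)@[uv[0],uv[1],1]; o=-Rm.T@t
    return o+d*(z-o[2])/d[2]
def tri(uv1,uv2,n1="side",n2="top"):
    A=[]
    for n,uv in((n1,uv1),(n2,uv2)):
        K,Rm,t=cam(n);P=K@np.c_[Rm,t];A.append(P)
    X=cv2.triangulatePoints(A[0],A[1],np.array(uv1,float).reshape(2,1),np.array(uv2,float).reshape(2,1));return (X[:3]/X[3]).ravel()
E
python3 - <<'E'
from h import *
np.set_printoptions(precision=4,suppress=True)
for n in("side","top"):
    im,d=optics.get_image(n)
    for t in("cap_mid","jar","tab","mat","rack","punch_mid","spade_mid","tee_mid","rivet_jar_mid"):
        for r in models.search_frame(n,t)[:3]:
            w=c2w(n,r['location']); print(n,t,round(r['conf'],2),w,proj(n,w))
    b=cv2.resize(im[150:260,180:440] if n=="top" else im[140:360,180:440],None,fx=3 if n=="top" else 2.7,fy=3 if n=="top" else 2.7,interpolation=cv2.INTER_CUBIC)
    cv2.imwrite(f"pics/{n}1.png",b)
E
```

```text
side cap_mid 0.69 [ 0.4879 -0.0771  0.1287] [320.0128 269.2566]
side cap_mid 0.63 [0.7136 0.1111 0.0779] [323.348  199.3375]
side jar 0.97 [ 0.47   -0.0835  0.012 ] [312.7846 300.109 ]
side tab 0.65 [ 0.4675 -0.0864  0.0119] [312.9541 301.4342]
side mat 0.77 [ 0.541  -0.2584  0.0013] [382.6204 331.2322]
side rack 0.92 [ 0.3099 -0.2328  0.06  ] [313.782  378.6899]
side rack 0.87 [0.5192 0.2216 0.0571] [251.2842 215.5523]
side rack 0.77 [0.724  0.3917 0.0586] [264.7215 159.055 ]
side punch_mid 0.59 [0.5425 0.3054 0.1245] [238.4373 181.2148]
side spade_mid 0.65 [0.5389 0.2487 0.1088] [249.916 195.392]
side tee_mid 0.7 [ 0.5468 -0.2571  0.0037] [383.8372 328.9643]
side tee_mid 0.51 [ 0.7033 -0.0053  0.0504] [349.3361 228.5219]
side tee_mid 0.49 [0.5246 0.1891 0.1274] [259.4266 204.0751]
side rivet_jar_mid 0.72 [0.7127 0.1117 0.0778] [323.0196 199.4032]
side rivet_jar_mid 0.42 [ 0.5447 -0.258  -0.0001] [383.2937 330.4392]
top cap_mid 0.86 [ 0.4959 -0.0711  0.1288] [339.973  213.6204]
top jar 0.77 [ 0.4647 -0.0592  0.0099] [331.284  228.6583]
top tab 0.57 [ 0.4645 -0.0643  0.0112] [332.954  228.7092]
top mat 0.88 [ 0.5457 -0.2567  0.0032] [393.3514 205.0035]
top rack 0.93 [0.7342 0.4052 0.0585] [185.3707 137.9123]
top rack 0.75 [0.5339 0.2504 0.0596] [232.5203 202.0832]
top rack 0.71 [0.3658 0.606  0.0593] [113.0728 254.1856]
top punch_mid 0.16 [ 0.7488 -0.1163  0.0156] [349.7724 141.0124]
top spade_mid 0.4 [0.537  0.2503 0.1215] [231.1628 197.6952]
top tee_mid 0.54 [0.5376 0.3031 0.1244] [213.2338 196.9068]
top tee_mid 0.51 [0.5317 0.1886 0.1307] [251.846 199.424]
top rivet_jar_mid 0.74 [0.7204 0.1251 0.0985] [274.7467 140.7879]
top rivet_jar_mid 0.23 [0.7111 0.0071 0.054 ] [312.1741 148.424 ]
```

View pics/side1.png

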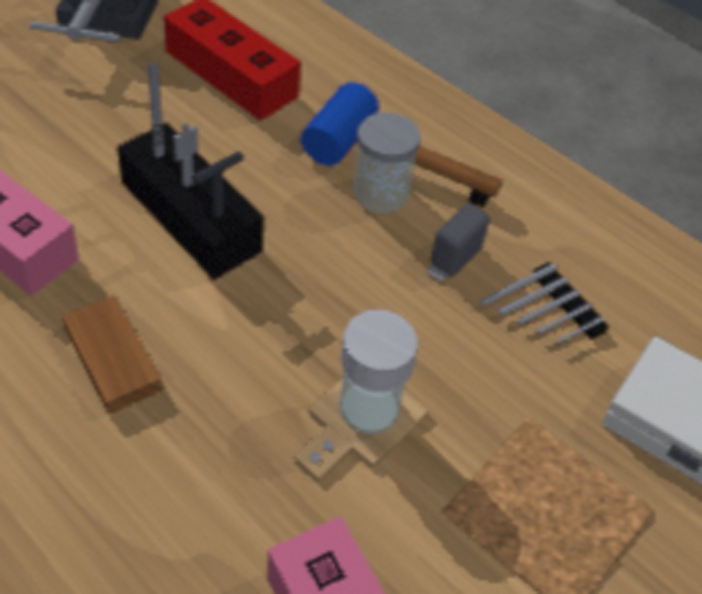

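View pics/top1.png

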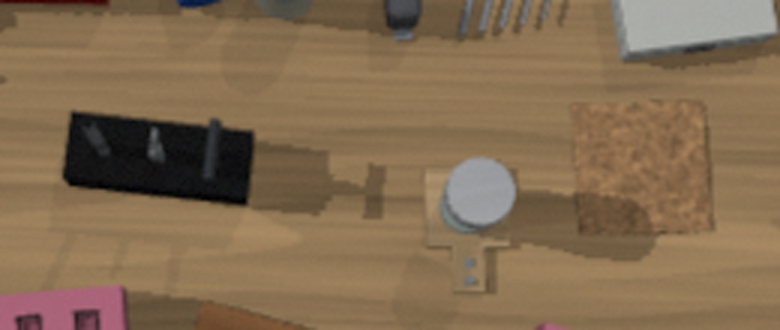

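Could be taken for the wanted things:
- **Cap:** the jar's cap is at top (340,213) and the rivet jar's lid at (275,140). I take the jar in the plywood holder.
- **Rack:** the black one is at (233,202), with red at (186,138) and pinks at (113,254), (190,260) and (388,278). I take black.
- **Punch:** the plain tallest rod is at side (240,180), top view (213,197). The spade is at (231,198) and the T key at (251,199).

The crops confirm these choices.

```bash
cat >> h.py <<'E'
def cloud(n,d):
    K,Rm,t=cam(n); v,u=np.mgrid[0:420,0:560]; k=d>0
    p=np.stack([(u-K[0,2])/K[0,0]*d,(v-K[1,2])/K[1,1]*d,d],-1)
    return (p-t)@Rm, k   # world
E
python3 - <<'E'
from h import *
np.set_printoptions(precision=4,suppress=True)
for n in("side","top"):
    d=np.load(f"pics/{n}0d.npy"); w,k=cloud(n,d)
    def sel(c,r,z0,z1): return k&(np.hypot(w[...,0]-c[0],w[...,1]-c[1])<r)&(w[...,2]>z0)&(w[...,2]<z1)
    m=sel((.495,-.073),.06,.118,.15)
    P=w[m];print(n,'captop z',np.median(P[:,2]))
    if n=="top":
        m2=m
    # min enclosing circle of top plane
    zt=np.median(P[:,2]); q=P[abs(P[:,2]-zt)<.004][:,:2].astype(np.float32)
    print(' circ',cv2.minEnclosingCircle(q),'n',len(q), (q.max(0)+q.min(0))/2, q.mean(0))
    P=w[sel((.54,.30),.035,.07,.25)]; print(' punch pts',len(P)); 
    o=P[P[:,2].argsort()]; print(o[::max(1,len(o)//12)])
    print(' punch top',o[-3:])
    # holder/tab points
    m=sel((.46,-.07),.14,.006,.014); q=w[m][:,:2].astype(np.float32); print(' holder rect n',len(q),cv2.minAreaRect(q))
    m=sel((.535,.25),.14,.056,.063); q=w[m][:,:2].astype(np.float32); print(' rack rect',cv2.minAreaRect(q),len(q))
    m=sel((.545,-.257),.11,.003,.009); q=w[m][:,:2].astype(np.float32); print(' mat rect',cv2.minAreaRect(q),len(q), q.mean(0))
    for t in ("punch_mid","tab","mat","jar","cap_mid","rack"):
        for r in models.silhouettes(n,t)[:2]:
            y,x=np.nonzero(r['pixels']); print(t,round(r['conf'],2),len(x),x.mean(),y.mean(),x.min(),x.max(),y.min(),y.max())
E
```

```text
side captop z 0.12880524290784426
 circ ((0.4979698956012726, -0.06977397948503494), 0.0344245545566082) n 492 [ 0.4981 -0.07  ] [ 0.4968 -0.0716]
 punch pts 129
[[0.5443 0.3047 0.0703]
 [0.5408 0.3043 0.0815]
 [0.5355 0.3066 0.0918]
 [0.5479 0.3066 0.1007]
 [0.5353 0.3094 0.1107]
 [0.5387 0.3078 0.122 ]
 [0.5411 0.3052 0.1303]
 [0.5443 0.3034 0.1416]
 [0.5377 0.3085 0.15  ]
 [0.542  0.3037 0.1584]
 [0.5408 0.3058 0.1693]
 [0.5387 0.3071 0.1773]
 [0.5426 0.3065 0.1867]]
 punch top [[0.5365 0.3074 0.1933]
 [0.5441 0.3029 0.1955]
 [0.5377 0.3086 0.1956]]
 holder rect n 671 ((0.488240510225296, -0.11284875869750977), (0.1161108985543251, 0.17572176456451416), 29.136493682861328)
 rack rect ((0.4865836203098297, 0.25338876247406006), (0.19211101531982422, 0.1774124950170517), 86.9632568359375) 829
 mat rect ((0.5458349585533142, -0.25739437341690063), (0.20621131360530853, 0.21068419516086578), 34.00885772705078) 2681 [ 0.542  -0.2581]
punch_mid 0.56 135 237.59259259259258 179.83703703703705 235 240 164 196
tab 0.71 1042 312.15930902111324 297.00767754318616 289 337 279 317
mat 0.66 2948
[... 1091 characters left out ...]
42183113098), 85.31059265136719) 748
 mat rect ((0.5451866984367371, -0.2583462595939636), (0.216726616024971, 0.21263490617275238), 77.24799346923828) 1478 [ 0.5447 -0.2569]
punch_mid 0.37 24 212.875 196.20833333333334 211 215 193 199
tab 0.88 506 332.70355731225294 227.72134387351778 321 349 205 247
tab 0.31 422 339.8127962085308 213.19431279620852 329 351 202 224
mat 0.6 1920 393.4390625 205.27604166666666 371 416 183 227
jar 0.69 528 332.7310606060606 228.21969696969697 321 349 205 247
cap_mid 0.82 472 339.1864406779661 213.91101694915255 327 351 202 226
rack 0.93 1683 387.1865715983363 277.8680926916221 353 422 257 298
rack 0.92 1676 185.26312649164677 137.34904534606204 153 217 124 151
```

```bash
python3 - <<'E'
import cv2,numpy as np
a=cv2.imread('pics/side0.png')[155:245,215:285]; b=cv2.imread('pics/top0.png')[180:255,190:270]; c=cv2.imread('pics/top0.png')[180:255,310:390];
f=lambda x:cv2.resize(x,(390,390*x.shape[0]//x.shape[1]),interpolation=cv2.INTER_CUBIC)
r=[f(a)[:365],f(b)[:365]]; cv2.imwrite('pics/z1.png',np.hstack(r)); cv2.imwrite('pics/z2.png',cv2.resize(c,(800,600*800//640*c.shape[0]//c.shape[1] if 0 else 600)))
E
```

```text
(no output)
```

View pics/z1.png

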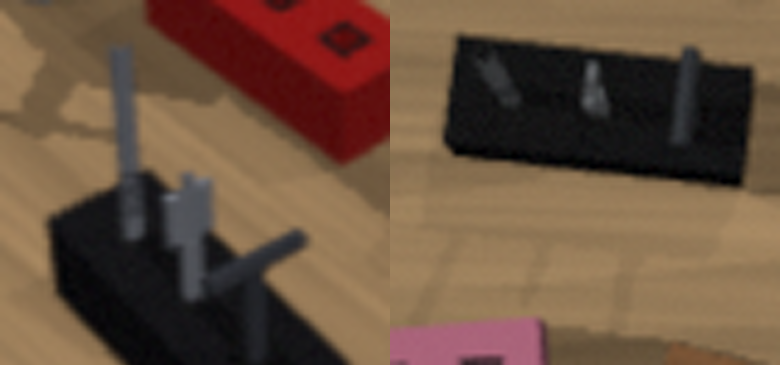

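View pics/z2.png

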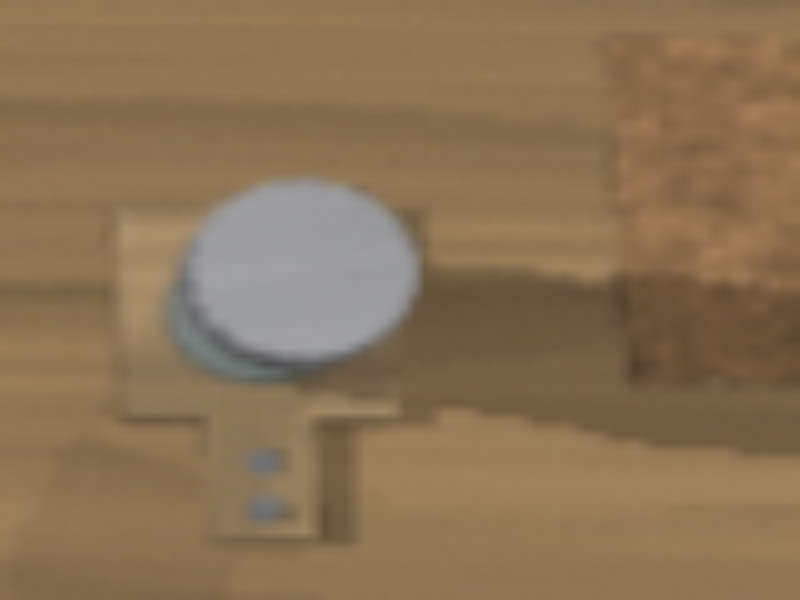

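```bash
python3 - <<'E'
from h import *
np.set_printoptions(precision=4,suppress=True)
a=np.array([.498,-.071,0])
for uv in((336.4,237.5),(336.6,243.5)): 
    p=ray_z("top",uv,.012);print(p,np.degrees(np.arctan2(p[1]-a[1],p[0]-a[0])), np.hypot(*(p-a)[:2]))
# holder corners from top crop: BL(122,418) BR(398,415) TL(120,210)
for c in((122,418),(400,415),(120,210),(212,538),(318,538)): print(ray_z("top",(310+c[0]/10,180+c[1]/8),.010))
# side view screws
for c in((316,458),(328,446)): print('side',ray_z("side",(180+c[0]/2.7,140+c[1]/2.7),.012))
d=np.load("pics/top0d.npy");w,k=cloud("top",d)
print(R.from_rotvec(ctrl.get_state()['tool_rot']).as_matrix())
E
```

```text
[ 0.437  -0.0751  0.012 ] -176.1498477066849 0.06113117250147168
[ 0.4182 -0.0758  0.012 ] -176.55033633195976 0.07993034539767649
[ 0.4527 -0.0307  0.01  ]
[ 0.4559 -0.118   0.01  ]
[ 0.5353 -0.0294  0.01  ]
[ 0.4063 -0.0592  0.01  ]
[ 0.407  -0.0924  0.01  ]
side [ 0.4198 -0.0753  0.012 ]
side [ 0.4374 -0.074   0.012 ]
[[-0.9714  0.2374  0.0001]
 [ 0.2374  0.9714  0.0001]
 [-0.0001  0.0001 -1.    ]]
```

Emit:
arm_command(
  motion=[
    [[-33, -23, 0], [0, 0, 0], 0],
    [[-33, -23, 0], [0, 0, 0], 0],
    [[-33, -23, 0], [0, 0, 0], 0],
    [[-33, -23, 0], [0, 0, 0], 0],
    [[-33, -23, 0], [0, 0, 0], 0],
    [[-33, -23, 0], [0, 0, 0], 0],
    [[-33, -23, 0], [0, 0, 0], 0],
    [[-33, -23, 0], [0, 0, 0], 0],
  ],
)

```text
time: 2.37
position: [0.3682, 0.3884, 0.2369]
tool_rot: [0.376, 3.119, 0.001]
ft_force: [-0.2, 0.3, -1.0]
grip_width: 0.998
```

```bash
python3 -c "
from h import *
print(ctrl.get_state())"
```

```text
{'time': 2.3667, 'joint_positions': array([-0.97884578,  0.07465561,  0.12375686,  1.74173611, -0.00968019,
        1.32484231,  0.47805654]), 'qd': array([ 0.50143552, -0.12837919,  0.39846116,  0.14336248, -0.01511555,
       -0.01650359,  0.89480608]), 'joint_torque': array([ -2.8804417 , -35.11901736,  -0.98017573, -30.62540531,
        -0.07900445,   0.32819906,  -0.96049178]), 'position': array([0.36819748, 0.38835149, 0.23694154]), 'tool_rot': array([3.75508529e-01, 3.11869096e+00, 1.38037487e-03]), 'ft_force': array([-0.20835458,  0.29295137, -1.04813963]), 'torque': array([ 0.04543483, -0.03985238, -0.01289559]), 'grip_width': 0.998015175059614}
```

Emit:
arm_command(
  motion=[
    [[-19.6, -34.5, 0], [0, 0, 0], 0],
    [[-19.6, -34.5, 0], [0, 0, 0], 0],
    [[-19.6, -34.5, 0], [0, 0, 0], 0],
    [[-19.6, -34.5, 0], [0, 0, 0], 0],
    [[-19.6, -34.5, 0], [0, 0, 0], 0],
    [[-19.6, -34.5, 0], [0, 0, 0], 0],
    [[-19.6, -34.5, 0], [0, 0, 0], 0],
    [[-19.6, -34.5, 0], [0, 0, 0], 0],
  ],
)

```text
time: 3.03
position: [0.4541, 0.0827, 0.237]
tool_rot: [0.376, 3.118, 0.002]
ft_force: [1.2, 0.7, 0.1]
grip_width: 1.0
```

Emit:
arm_command(
  motion=[
    [[-19.6, -34.5, 0], [0, 0, 0], 0],
    [[-19.6, -34.5, 0], [0, 0, 0], 0],
    [[-19.6, -34.5, 0], [0, 0, 0], 0],
    [[-19.6, -34.5, 0], [0, 0, 0], 0],
    [[0, 0, 0], [0, 0, 7], 0],
    [[0, 0, 0], [0, 0, 7], 0],
    [[0, 0, 0], [0, 0, 7], 0],
    [[0, 0, 0], [0, 0, 7], 0],
  ],
)

```text
time: 3.7
position: [0.4973, -0.0684, 0.2367]
tool_rot: [1.129, 2.931, 0.001]
ft_force: [-0.6, -0.7, -1.0]
grip_width: 0.999
```

```bash
python3 -c "
from h import *
print(ctrl.get_state())"
```

```text
{'time': 3.7, 'joint_positions': array([-0.54229731, -0.01414652,  0.6265807 ,  1.82999755,  0.00826313,
        1.32283277,  0.91758511]), 'qd': array([ 7.34428457e-03, -1.81283092e-03, -1.67376007e-02,  1.88127166e-03,
       -4.93743002e-04, -6.14125582e-04, -1.45234590e+00]), 'joint_torque': array([ 2.29001530e-01, -2.36901766e+01,  1.89194659e-02, -3.09471703e+01,
        2.15739064e-02,  7.50965439e-02,  1.53370243e+00]), 'position': array([ 0.49730817, -0.06840615,  0.23665991]), 'tool_rot': array([1.12928856e+00, 2.93145437e+00, 5.30257225e-04]), 'ft_force': array([-0.5735831 , -0.71520186, -0.97815972]), 'torque': array([-0.02438004, -0.04460983, -0.02748342]), 'grip_width': 0.9994091513842969}
```

Emit:
arm_command(
  motion=[
    [[0, 0, 3], [0, 0, 7.1], 0],
    [[0, 0, 3], [0, 0, 7.1], 0],
    [[0, 0, 3], [0, 0, 7.1], 0],
    [[0, 0, 3], [0, 0, 7.1], 0],
    [[0, 0, 3], [0, 0, 7.1], 0],
    [[0, 0, 3], [0, 0, 7.1], 0],
    [[0, 0, 3], [0, 0, 7.1], 0],
    [[0, 0, 3], [0, 0, 7.1], 0],
  ],
)

```text
time: 4.37
position: [0.4973, -0.068, 0.2126]
tool_rot: [2.387, 2.043, 0.001]
ft_force: [-1.3, 0.2, 0.4]
grip_width: 1.002
```

Emit:
arm_command(
  motion=[
    [[0, 0, 3], [0, 0, 7.1], 0],
    [[0, 0, 3], [0, 0, 7.1], 0],
    [[0, 0, 3], [0, 0, 7.1], 0],
    [[0, 0, 3], [0, 0, 7.1], 0],
    [[0, 0, 3], [0, 0, 7.1], 0],
    [[0, 0, 3], [0, 0, 7.1], 0],
    [[0, 0, 3], [0, 0, 7.1], 0],
    [[0, 0, 3], [0, 0, 7.1], 0],
  ],
)

```text
time: 5.03
position: [0.4974, -0.068, 0.1886]
tool_rot: [-3.071, -0.662, -0.001]
ft_force: [-0.1, 0.4, 0.4]
grip_width: 1.0
```

Emit:
arm_command(
  motion=[
    [[0, 0, 3], [0, 0, 7.1], 0],
    [[0, 0, 3], [0, 0, 7.1], 0],
    [[0, 0, 3], [0, 0, 7.1], 0],
    [[0, 0, 3], [0, 0, 7.1], 0],
    [[0, 0, 3], [0, 0, 7.1], 0],
    [[0, 0, 3], [0, 0, 7.1], 0],
    [[0, 0, 3], [0, 0, 7.1], 0],
    [[0, 0, 3], [0, 0, 7.1], 0],
  ],
)

```text
time: 5.7
position: [0.4974, -0.068, 0.1646]
tool_rot: [-3.016, 0.879, -0.001]
ft_force: [0.2, -0.1, 0.7]
grip_width: 1.002
```

```bash
cat > st.py <<'E'
from h import *
import sys
np.set_printoptions(precision=4,suppress=True)
s=ctrl.get_state(); print('t',s['time'],'q',s['joint_positions'],'pos',s['position'],'f',s['ft_force'],'tq',s['torque'],'w',round(s['grip_width'],3))
M=R.from_rotvec(s['tool_rot']).as_matrix(); print(M)
for a in sys.argv[1:]:
    t=np.array(eval(a),float); print('tool delta mm to',t, (M.T@(t-s['position']))*1000)
E
python3 st.py "[.497,-.0715,.113]"
python3 - <<'E'
from h import *
for n in ("side","top"):
    im,d=optics.get_image(n); x,y=(270,200) if n=="side" else (290,165)
    cv2.imwrite(f"pics/{n}2.png",cv2.resize(im[y:y+120,x:x+110],None,fx=5,fy=5,interpolation=cv2.INTER_CUBIC)[:600])
a=cv2.imread("pics/side2.png");b=cv2.imread("pics/top2.png");cv2.imwrite("pics/c2.png",cv2.resize(np.hstack([a,b]),(800,436)))
E
```

```text
t 5.7 q [-0.5564  0.0505  0.6635  1.9268 -0.0341  1.1747 -2.0182] pos [ 0.4974 -0.068   0.1646] f [ 0.2059 -0.1488  0.6919] tq [-0.0299  0.1729 -0.0968] w 1.002
[[ 0.8435 -0.5371  0.0005]
 [-0.5371 -0.8435  0.0003]
 [ 0.0003 -0.0005 -1.    ]]
tool delta mm to [ 0.497  -0.0715  0.113 ] [ 1.539   3.2143 51.5988]
```

View pics/c2.png

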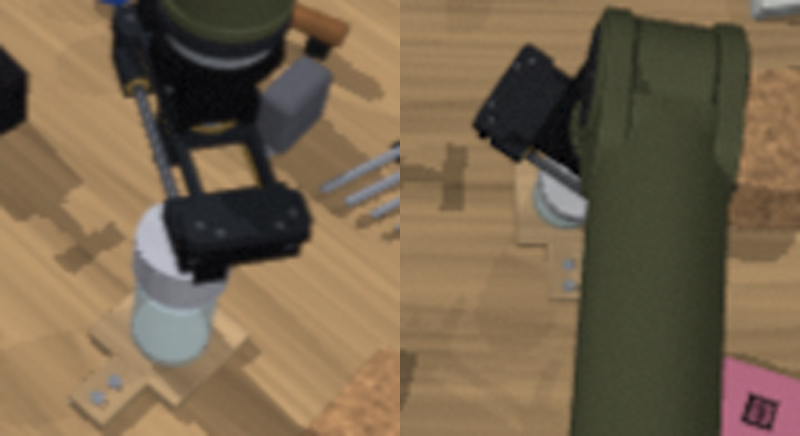

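Emit:
arm_command(
  motion=[
    [[1.5, 3.2, 8], [0, 0, 0], 0],
    [[0, 0, 11], [0, 0, 0], 0],
    [[0, 0, 11], [0, 0, 0], 0],
    [[0, 0, 11], [0, 0, 0], 0],
    [[0, 0, 10], [0, 0, 0], 0],
    [[0, 0, 0], [0, 0, 0], 0],
  ],
)

```text
time: 6.3
position: [0.4949, -0.0714, 0.1107]
tool_rot: [3.017, -0.868, -0.007]
ft_force: [-0.4, -0.7, 0.2]
grip_width: 0.998
```

Emit:
arm_command(
  motion=[
    [[0, 0, 0], [0, 0, 0], 1],
    [[0, 0, 0], [0, 0, 0], 1],
    [[0, 0, 0], [0, 0, 0], 1],
    [[0, 0, 0], [0, 0, 0], 1],
  ],
  force=10,
)

```text
time: 6.63
position: [0.4978, -0.071, 0.1142]
tool_rot: [-3.017, 0.869, -0.003]
ft_force: [3.9, 7.7, -2.5]
grip_width: 0.783
```

```bash
python3 st.py
```

```text
t 6.6333 q [-0.5377  0.1158  0.6688  1.9812 -0.0835  1.0688 -1.9638] pos [ 0.4978 -0.071   0.1142] f [ 3.9491  7.6649 -2.4553] tq [ 1.6697 -0.9987  0.0134] w 0.783
[[ 0.8467 -0.532   0.0022]
 [-0.532  -0.8467  0.0012]
 [ 0.0012 -0.0022 -1.    ]]
```

Emit:
arm_command(
  motion=[
    [[0, -0.8, 0], [0, 0, 0], 1],
    [[0, 0, 0], [0, 0, 0], 1],
    [[0, 0, -0.1], [0, 0, -3], 1],
    [[0, 0, -0.2], [0, 0, -5], 1],
    [[0, 0, -0.3], [0, 0, -7], 1],
    [[0, 0, -0.3], [0, 0, -7], 1],
  ],
  force=60,
)

```text
time: 7.13
position: [0.4982, -0.0702, 0.1149]
tool_rot: [-3.129, 0.268, -0.003]
ft_force: [1.8, 1.3, -0.4]
grip_width: 0.765
```

```bash
python3 st.py
```

```text
t 7.1333 q [-0.5117  0.114   0.6385  1.9791 -0.0787  1.0701 -1.5801] pos [ 0.4982 -0.0702  0.1149] f [ 1.8265  1.2967 -0.3907] tq [ 0.5256 -0.3939 -0.0068] w 0.765
[[ 0.9855 -0.1699  0.0022]
 [-0.1699 -0.9855  0.0009]
 [ 0.002  -0.0013 -1.    ]]
```

Emit:
arm_command(
  motion=[
    [[0, 0, -0.3], [0, 0, -7], 1],
    [[0, 0, -0.3], [0, 0, -7], 1],
    [[0, 0, -0.3], [0, 0, -7], 1],
    [[0, 0, -0.3], [0, 0, -7], 1],
    [[0, 0, -0.3], [0, 0, -7], 1],
    [[0, 0, -0.3], [0, 0, -7], 1],
    [[0, 0, -0.3], [0, 0, -7], 1],
    [[0, 0, -0.3], [0, 0, -7], 1],
  ],
)

```text
time: 7.8
position: [0.4983, -0.0691, 0.1173]
tool_rot: [-2.888, -1.234, -0.005]
ft_force: [2.8, 4.9, -1.1]
grip_width: 0.764
```

Emit:
arm_command(
  motion=[
    [[0, 0, -0.3], [0, 0, -7], 1],
    [[0, 0, -0.3], [0, 0, -7], 1],
    [[0, 0, -0.3], [0, 0, -7], 1],
    [[0, 0, -0.3], [0, 0, -7], 1],
    [[0, 0, -0.3], [0, 0, -7], 1],
    [[0, 0, -0.3], [0, 0, -7], 1],
    [[0, 0, -0.3], [0, 0, -7], 1],
    [[0, 0, -0.3], [0, 0, -7], 1],
  ],
)

```text
time: 8.47
position: [0.4976, -0.0688, 0.1194]
tool_rot: [-1.97, -2.445, -0.004]
ft_force: [-0.1, 5.2, -0.3]
grip_width: 0.764
```

Emit:
arm_command(
  motion=[
    [[0, 0, -0.3], [0, 0, -7], 1],
    [[0, 0, -0.3], [0, 0, -7], 1],
    [[0, 0, -0.3], [0, 0, -7], 1],
    [[0, 0, -0.3], [0, 0, -7], 1],
    [[0, 0, -0.3], [0, 0, -7], 1],
    [[0, 0, -0.3], [0, 0, -7], 1],
    [[0, 0, -0.3], [0, 0, -7], 1],
    [[0, 0, -0.3], [0, 0, -7], 1],
  ],
)

```text
time: 9.13
position: [0.497, -0.0694, 0.1217]
tool_rot: [-0.592, -3.084, -0.003]
ft_force: [-1.3, 3.4, 0.8]
grip_width: 0.758
```

```bash
python3 st.py
```

```text
t 9.1333 q [-0.3378  0.0982  0.4491  1.9676 -0.0502  1.0871  1.3241] pos [ 0.497  -0.0694  0.1217] f [-1.2852  3.3741  0.7912] tq [ 0.7629  0.1745 -0.0223] w 0.758
[[-0.9288  0.3705 -0.0009]
 [ 0.3705  0.9288  0.002 ]
 [ 0.0015  0.0015 -1.    ]]
```

Emit:
arm_command(
  motion=[
    [[0, 0, -0.3], [0, 0, -7], 1],
    [[0, 0, -0.3], [0, 0, -7], 1],
    [[0, 0, -0.3], [0, 0, -7], 1],
    [[0, 0, -0.3], [0, 0, -7], 1],
    [[0, 0, -0.3], [0, 0, -7], 1],
    [[0, 0, -0.3], [0, 0, -7], 1],
    [[0, 0, -0.3], [0, 0, -7], 1],
    [[0, 0, -0.2], [0, 0, -5], 1],
  ],
)

```text
time: 9.8
position: [0.497, -0.0706, 0.124]
tool_rot: [0.871, -3.018, -0.001]
ft_force: [-0.9, 1.9, -0.2]
grip_width: 0.759
```

Emit:
arm_command(
  motion=[
    [[0, 0, 0], [0, 0, 0], 1],
    [[0, 0, 0], [0, 0, 0], 0],
    [[0, 0, 0], [0, 0, 0], 0],
    [[0, 0, 0], [0, 0, 0], 0],
    [[0, 0, 0], [0, 0, 0], 0],
  ],
)

```text
time: 10.22
position: [0.4974, -0.0711, 0.124]
tool_rot: [-0.86, 3.021, -0.0]
ft_force: [0.4, 0.7, 0.1]
grip_width: 0.963
```

```bash
python3 st.py "[.4975,-.0695,.124]"
```

```text
t 10.2167 q [-0.2892  0.0951  0.399   1.9634 -0.0414  1.0906  2.2531] pos [ 0.4974 -0.0711  0.124 ] f [0.3856 0.6729 0.1133] tq [0.0674 0.0765 0.0007] w 0.963
[[-0.8499 -0.5269  0.0002]
 [-0.5269  0.8499 -0.0002]
 [-0.0001 -0.0003 -1.    ]]
tool delta mm to [ 0.4975 -0.0695  0.124 ] [-0.9522  1.2879 -0.0142]
```

Emit:
arm_command(
  motion=[
    [[0, 0, 0], [0, 0, 7.1], 0],
    [[0, 0, 0], [0, 0, 7.1], 0],
    [[0, 0, 0], [0, 0, 7.1], 0],
    [[0, 0, 0], [0, 0, 7.1], 0],
    [[0, 0, 0], [0, 0, 7.1], 0],
    [[0, 0, 0], [0, 0, 7.1], 0],
    [[0, 0, 0], [0, 0, 7.1], 0],
    [[0, 0, 0], [0, 0, 7.1], 0],
  ],
)

```text
time: 10.88
position: [0.4974, -0.071, 0.124]
tool_rot: [0.689, 3.065, -0.0]
ft_force: [-0.1, 1.0, -0.0]
grip_width: 0.996
```

Emit:
arm_command(
  motion=[
    [[0, 0, 0], [0, 0, 7.1], 0],
    [[0, 0, 0], [0, 0, 7.1], 0],
    [[0, 0, 0], [0, 0, 7.1], 0],
    [[0, 0, 0], [0, 0, 7.1], 0],
    [[0, 0, 0], [0, 0, 7.1], 0],
    [[0, 0, 0], [0, 0, 7.1], 0],
    [[0, 0, 0], [0, 0, 7.1], 0],
    [[0, 0, 0], [0, 0, 7.1], 0],
  ],
)

```text
time: 11.55
position: [0.4974, -0.071, 0.124]
tool_rot: [2.064, 2.368, 0.0]
ft_force: [-0.6, -0.4, -0.1]
grip_width: 1.0
```

Emit:
arm_command(
  motion=[
    [[0, 0, 0], [0, 0, 7.1], 0],
    [[0, 0, 0], [0, 0, 7.1], 0],
    [[0, 0, 0], [0, 0, 7.1], 0],
    [[0, 0, 0], [0, 0, 7.1], 0],
    [[0, 0, 0], [0, 0, 7.1], 0],
    [[0, 0, 0], [0, 0, 7.1], 0],
    [[0, 0, 0], [0, 0, 7.1], 0],
    [[0, 0, 0], [0, 0, 7.1], 0],
  ],
)

```text
time: 12.22
position: [0.4974, -0.071, 0.124]
tool_rot: [2.942, 1.102, 0.0]
ft_force: [0.1, -0.5, -0.1]
grip_width: 1.0
```

Emit:
arm_command(
  motion=[
    [[0, 0, 0], [0, 0, 0], 0],
    [[0, 0, 0], [0, 0, 0], 1],
    [[0, 0, 0], [0, 0, 0], 1],
    [[0, 0, 0], [0, 0, 0], 1],
    [[0, 0, 0], [0, 0, 0], 1],
  ],
  force=10,
)

```text
time: 12.63
position: [0.4973, -0.0709, 0.124]
tool_rot: [2.937, 1.114, 0.0]
ft_force: [-0.4, 0.5, 0.8]
grip_width: 0.78
```

```bash
python3 st.py
```

```text
t 12.6333 q [-0.4455  0.0985  0.5653  1.9682 -0.0595  1.0907 -0.7008] pos [ 0.4973 -0.0709  0.124 ] f [-0.4442  0.4835  0.8421] tq [-0.1334  0.1505  0.0089] w 0.78
[[ 0.7486  0.6631  0.0001]
 [ 0.6631 -0.7486  0.    ]
 [ 0.0001  0.     -1.    ]]
```

Emit:
arm_command(
  motion=[
    [[0, 0, 0], [0, 0, 0], 1],
    [[0, 0, -0.2], [0, 0, -5], 1],
    [[0, 0, -0.3], [0, 0, -7], 1],
    [[0, 0, -0.3], [0, 0, -7], 1],
    [[0, 0, -0.3], [0, 0, -7], 1],
    [[0, 0, -0.3], [0, 0, -7], 1],
    [[0, 0, -0.3], [0, 0, -7], 1],
    [[0, 0, -0.3], [0, 0, -7], 1],
  ],
  force=60,
)

```text
time: 13.3
position: [0.4974, -0.0709, 0.126]
tool_rot: [2.244, 2.199, 0.0]
ft_force: [-0.6, 0.1, -0.2]
grip_width: 0.764
```

Emit:
arm_command(
  motion=[
    [[0, 0, -0.3], [0, 0, -7], 1],
    [[0, 0, -0.3], [0, 0, -7], 1],
    [[0, 0, -0.3], [0, 0, -7], 1],
    [[0, 0, -0.3], [0, 0, -7], 1],
    [[0, 0, -0.3], [0, 0, -7], 1],
    [[0, 0, -0.3], [0, 0, -7], 1],
    [[0, 0, -0.3], [0, 0, -7], 1],
    [[0, 0, -0.3], [0, 0, -7], 1],
  ],
)

```text
time: 13.97
position: [0.4979, -0.0705, 0.1285]
tool_rot: [0.948, 2.994, 0.001]
ft_force: [1.7, 0.1, -0.9]
grip_width: 0.763
```

Emit:
arm_command(
  motion=[
    [[0, 0, -0.3], [0, 0, -7], 1],
    [[0, 0, -0.3], [0, 0, -7], 1],
    [[0, 0, -0.3], [0, 0, -7], 1],
    [[0, 0, -0.3], [0, 0, -7], 1],
    [[0, 0, -0.3], [0, 0, -7], 1],
    [[0, 0, -0.3], [0, 0, -7], 1],
    [[0, 0, -0.3], [0, 0, -7], 1],
    [[0, 0, -0.3], [0, 0, -7], 1],
  ],
)

```text
time: 14.63
position: [0.4982, -0.0696, 0.131]
tool_rot: [-0.569, 3.087, 0.002]
ft_force: [3.1, 2.1, -0.4]
grip_width: 0.762
```

```bash
python3 st.py
```

```text
t 14.6333 q [-0.3056  0.0874  0.4133  1.9563 -0.0414  1.1038  2.06  ] pos [ 0.4982 -0.0696  0.131 ] f [ 3.0687  2.0735 -0.4358] tq [ 0.7065 -0.4284 -0.0346] w 0.762
[[-0.9344 -0.3563  0.0019]
 [-0.3563  0.9344  0.0017]
 [-0.0024  0.0009 -1.    ]]
```

Emit:
arm_command(
  motion=[
    [[0, 0, -0.3], [0, 0, -7], 1],
    [[0, 0, -0.3], [0, 0, -7], 1],
    [[0, 0, -1], [0, 0, 0], 1],
    [[0, 0, -2], [0, 0, 0], 1],
    [[0, 0, -2], [0, 0, 0], 1],
  ],
)

```text
time: 15.05
position: [0.4979, -0.07, 0.1365]
tool_rot: [-0.927, 3.0, 0.001]
ft_force: [3.7, 4.0, -3.3]
grip_width: 0.76
```

```bash
python3 st.py
```

```text
t 15.05 q [-0.2956  0.0811  0.4021  1.9502 -0.0364  1.1159  2.2914] pos [ 0.4979 -0.07    0.1365] f [ 3.7494  4.025  -3.325 ] tq [ 0.94   -0.6403 -0.0362] w 0.76
[[-0.8257 -0.564   0.0012]
 [-0.564   0.8257  0.0009]
 [-0.0015  0.     -1.    ]]
```

Emit:
arm_command(
  motion=[
    [[0, 0, -4], [0, 0, 0], 1],
    [[0, 0, -8], [0, 0, 0], 1],
    [[0, 0, -10], [0, 0, 0], 1],
    [[0, 0, -12], [0, 0, 0], 1],
    [[0, 0, -12], [0, 0, 0], 1],
    [[0, 0, -8], [0, 0, 0], 1],
    [[0, 0, 0], [0, 0, 0], 1],
  ],
)

```text
time: 15.63
position: [0.4988, -0.0714, 0.1932]
tool_rot: [-0.928, 2.997, -0.002]
ft_force: [0.3, 0.0, 0.6]
grip_width: 0.76
```

```bash
python3 st.py "[.545,-.257,.19]"
python3 - <<'E'
from h import *
for n in ("side",):
    im,d=optics.get_image(n); x,y=(250,180)
    cv2.imwrite(f"pics/{n}3.png",cv2.resize(im[y:y+200,x:x+200],None,fx=3,fy=3,interpolation=cv2.INTER_CUBIC)[:600])
E
```

```text
t 15.6333 q [-0.3023  0.0263  0.4007  1.883  -0.0114  1.2299  2.2737] pos [ 0.4988 -0.0714  0.1932] f [0.3309 0.043  0.5994] tq [-0.0113 -0.0281 -0.0543] w 0.76
[[-0.8248 -0.5653  0.0045]
 [-0.5654  0.8249  0.    ]
 [-0.0037 -0.0025 -1.    ]]
tool delta mm to [ 0.545 -0.257  0.19 ] [  66.8072 -179.2485    3.3964]
```

View pics/side3.png

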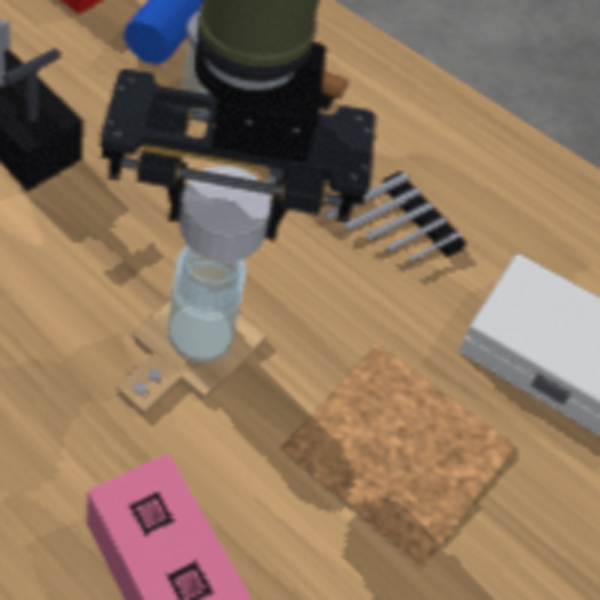

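Emit:
arm_command(
  motion=[
    [[0, 0, 0], [0, 0, 7], 1],
    [[0, 0, 0], [0, 0, 7], 1],
    [[0, 0, 0], [0, 0, 7], 1],
    [[0, 0, 0], [0, 0, 7], 1],
    [[0, 0, 0], [0, 0, 7], 1],
    [[0, 0, 0], [0, 0, 0], 1],
  ],
)

```text
time: 16.18
position: [0.4968, -0.0709, 0.1897]
tool_rot: [-0.02, -3.14, 0.0]
ft_force: [-0.0, -1.0, -0.6]
grip_width: 0.763
```

```bash
python3 st.py "[.545,-.257,.19]"
```

```text
t 16.1833 q [-0.3116  0.0291  0.4098  1.8877 -0.0121  1.2286  1.6603] pos [ 0.4968 -0.0709  0.1897] f [-0.0318 -1.0139 -0.5643] tq [-0.0541 -0.0133 -0.0141] w 0.763
[[-0.9999  0.0126 -0.0013]
 [ 0.0126  0.9999 -0.    ]
 [ 0.0013 -0.0001 -1.    ]]
tool delta mm to [ 0.545 -0.257  0.19 ] [ -50.5488 -185.5015   -0.3375]
```

Emit:
arm_command(
  motion=[
    [[-6.3, -23.2, 0], [0, 0, 0], 1],
    [[-6.3, -23.2, 0], [0, 0, 0], 1],
    [[-6.3, -23.2, 0], [0, 0, 0], 1],
    [[-6.3, -23.2, 0], [0, 0, 0], 1],
    [[-6.3, -23.2, 0], [0, 0, 0], 1],
    [[-6.3, -23.2, 0], [0, 0, 0], 1],
    [[-6.3, -23.2, 10], [0, 0, 0], 1],
    [[-6.3, -23.2, 20], [0, 0, 0], 1],
  ],
)

```text
time: 16.85
position: [0.5476, -0.2588, 0.162]
tool_rot: [0.008, 3.137, -0.002]
ft_force: [1.3, 0.1, -0.8]
grip_width: 0.763
```

Emit:
arm_command(
  motion=[
    [[0, 0, 25], [0, 0, 0], 1],
    [[0, 0, 25], [0, 0, 0], 1],
    [[0, 0, 25], [0, 0, 0], 1],
    [[0, 0, 20], [0, 0, 0], 1],
    [[0, 0, 15], [0, 0, 0], 1],
    [[0, 0, 10], [0, 0, 0], 1],
    [[0, 0, 5], [0, 0, 0], 1],
    [[0, 0, 0], [0, 0, 0], 1],
  ],
)

```text
time: 17.52
position: [0.5453, -0.2566, 0.0342]
tool_rot: [-0.012, -3.14, -0.001]
ft_force: [-1.1, 0.3, -0.9]
grip_width: 0.765
```

```bash
python3 st.py "[.545,-.257,.026]"
```

```text
t 17.5167 q [-0.024   0.4342  0.5111  1.7953 -0.2502  0.9788  2.1516] pos [ 0.5453 -0.2566  0.0342] f [-1.103   0.2881 -0.8632] tq [ 0.0356 -0.0096 -0.0124] w 0.765
[[-1.      0.0079 -0.002 ]
 [ 0.0079  1.      0.0006]
 [ 0.002   0.0006 -1.    ]]
tool delta mm to [ 0.545 -0.257  0.026] [ 0.2362 -0.437   8.2343]
```

Emit:
arm_command(
  motion=[
    [[0, 0, 3], [0, 0, 0], 1],
    [[0, 0, 2], [0, 0, 0], 1],
    [[0, 0, 1], [0, 0, 0], 1],
    [[0, 0, 1], [0, 0, 0], 1],
    [[0, 0, 0.5], [0, 0, 0], 1],
    [[0, 0, 0], [0, 0, 0], 1],
  ],
)

```text
time: 18.02
position: [0.5461, -0.257, 0.0281]
tool_rot: [0.015, 3.141, -0.0]
ft_force: [-0.0, 0.5, -0.7]
grip_width: 0.759
```

```bash
python3 st.py
```

```text
t 18.0167 q [-0.0209  0.4424  0.5081  1.7986 -0.2563  0.9657  2.1547] pos [ 0.5461 -0.257   0.0281] f [-0.0181  0.531  -0.6725] tq [0.0645 0.0306 0.0027] w 0.759
[[-1.      0.0093  0.0005]
 [ 0.0093  1.     -0.    ]
 [-0.0005 -0.     -1.    ]]
```

Emit:
arm_command(
  motion=[
    [[0, 0, 1], [0, 0, 0], 1],
    [[0, 0, 1], [0, 0, 0], 1],
    [[0, 0, 0.5], [0, 0, 0], 1],
    [[0, 0, 0], [0, 0, 0], 1],
  ],
)

```text
time: 18.35
position: [0.5462, -0.257, 0.0263]
tool_rot: [0.015, 3.141, 0.001]
ft_force: [-1.4, 1.9, 5.3]
grip_width: 0.762
```

```bash
python3 st.py
```

```text
t 18.35 q [-0.0197  0.4451  0.5071  1.7992 -0.2584  0.9629  2.1562] pos [ 0.5462 -0.257   0.0263] f [-1.4145  1.9073  5.2813] tq [0.4052 0.3696 0.0453] w 0.762
[[-1.      0.0095  0.0006]
 [ 0.0095  1.      0.0004]
 [-0.0006  0.0004 -1.    ]]
```

Emit:
arm_command(
  motion=[
    [[0, 0, 0], [0, 0, 0], 0],
    [[0, 0, 0], [0, 0, 0], 0],
    [[0, 0, 0], [0, 0, 0], 0],
    [[0, 0, 0], [0, 0, 0], 0],
    [[0, 0, -8], [0, 0, 0], 0],
    [[0, 0, -20], [0, 0, 0], 0],
    [[0, 0, -35], [0, 0, 0], 0],
    [[0, 0, -35], [0, 0, 0], 0],
  ],
)

```text
time: 19.02
position: [0.5449, -0.2566, 0.1238]
tool_rot: [-0.015, -3.139, -0.001]
ft_force: [1.1, -0.1, 0.3]
grip_width: 0.998
```

Emit:
arm_command(
  motion=[
    [[0, 0, -40], [0, 0, 0], 0],
    [[0, 0, -40], [0, 0, 0], 0],
    [[0, 0, -30], [0, 0, 0], 0],
    [[0, 0, -26], [0, 0, 0], 0],
  ],
)

```text
time: 19.35
position: [0.5463, -0.2575, 0.2632]
tool_rot: [0.015, 3.138, -0.001]
ft_force: [1.4, -0.2, 0.4]
grip_width: 0.996
```

```bash
python3 - <<'E'
from h import *
np.set_printoptions(precision=4,suppress=True)
print(tri((236.7,163.6),(209.5,191.3)), ray_z("top",(209.5,191.3),.195), ray_z("side",(236.7,163.6),.195))
for n in("side","top"):
    im,d=optics.get_image(n); cv2.imwrite(f"pics/{n}4.png",im); np.save(f"pics/{n}4d.npy",d)
for n in("side","top"):
    d=np.load(f"pics/{n}0d.npy"); w,k=cloud(n,d)
    m=k&(np.hypot(w[...,0]-.54,w[...,1]-.306)<.03)&(w[...,2]>.085)&(w[...,2]<.2)
    v,u=np.nonzero(m); ln=cv2.fitLine(np.c_[u,v].astype(np.float32),cv2.DIST_L2,0,.01,.01).ravel(); print(n,ln,u.min(),u.max(),v.min(),v.max())
    for x,y,z in ((.540,.306,.195),(.540,.306,.06),(.540,.306,.135)): print(proj(n,(x,y,z)))
    # distance of axis projection from fitted line for candidate
    nrm=np.array([-ln[1],ln[0]]); 
    J=[]
    for z in(.1,.15,.19): 
        e=nrm@(proj(n,(.54,.306,z))-ln[2:4]); J.append(e)
    print('err px',J, 'dx',nrm@(proj(n,(.55,.306,.15))-proj(n,(.54,.306,.15))),'dy',nrm@(proj(n,(.54,.316,.15))-proj(n,(.54,.306,.15))))
E
python3 st.py "[.54,.306,.26]"
```

```text
[0.542  0.3069 0.192 ] [0.5414 0.3066 0.195 ] [0.54   0.3038 0.195 ]
side [  0.085    0.9964 237.3932 177.2308] 235 240 163 191
[236.2234 163.2374]
[238.8471 196.8104]
[237.4452 178.8719]
err px [np.float64(0.1483967994951697), np.float64(0.06060385950817726), np.float64(-0.013804950424276763)] dx -2.758293415385119 dy 1.975636406300872
top [  0.4184   0.9083 211.8125 195.0625] 209 214 190 199
[209.6852 191.776 ]
[214.4896 199.6791]
[211.9199 195.452 ]
err px [np.float64(-0.20490271667761029), np.float64(0.184884056997223), np.float64(0.5147542331989561)] dx -1.540925001828819 dy 3.086305235642481
t 19.45 q [-0.0826  0.2243  0.5697  1.5519 -0.1241  1.3914  2.0577] pos [ 0.5481 -0.2585  0.2655] f [ 0.0126 -0.7121  0.2564] tq [-0.0124 -0.0151  0.0001] w 0.999
[[-0.9999  0.0098  0.0095]
 [ 0.0097  0.9999 -0.0029]
 [-0.0095 -0.0028 -1.    ]]
tool delta mm to [0.54  0.306 0.26 ] [ 13.6171 564.3706   3.8375]
```

View pics/side4.png

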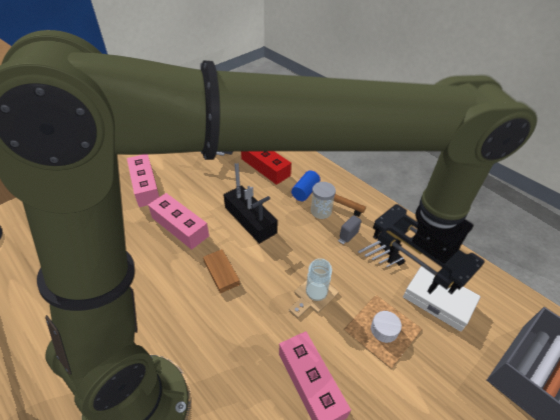

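Emit:
arm_command(
  motion=[
    [[0, 20, 0], [0, 0, 0], 0],
    [[0, 37, 0], [0, 0, 0], 0],
    [[0, 37, 0], [0, 0, 0], 0],
    [[0, 37, 0], [0, 0, 0], 0],
    [[0, 37, 0], [0, 0, 0], 0],
    [[0, 37, 0], [0, 0, 0], 0],
    [[0, 37, 0], [0, 0, 0], 0],
    [[0, 37, 0], [0, 0, 0], 0],
  ],
)

```text
time: 20.12
position: [0.5479, 0.0237, 0.2591]
tool_rot: [-0.015, -3.141, -0.0]
ft_force: [1.1, 0.0, -0.5]
grip_width: 1.0
```

Emit:
arm_command(
  motion=[
    [[0, 37, 0], [0, 0, 0], 0],
    [[0, 37, 0], [0, 0, 0], 0],
    [[0, 37, 0], [0, 0, 0], 0],
    [[0, 37, 0], [0, 0, 0], 0],
    [[0, 37, 0], [0, 0, 0], 0],
    [[0, 37, 0], [0, 0, 0], 0],
    [[0, 37, 0], [0, 0, 0], 0],
    [[0, 20, 0], [0, 0, 0], 0],
  ],
)

```text
time: 20.78
position: [0.5492, 0.3065, 0.2584]
tool_rot: [-0.006, -3.14, -0.003]
ft_force: [-1.1, 0.8, 0.1]
grip_width: 1.005
```

Emit:
arm_command(
  motion=[
    [[0, 0, 0], [0, 0, 7], 0],
    [[0, 0, 0], [0, 0, 7], 0],
    [[0, 0, 0], [0, 0, 7], 0],
    [[0, 0, 0], [0, 0, 7], 0],
    [[0, 0, 0], [0, 0, 7], 0],
    [[0, 0, 0], [0, 0, 7], 0],
    [[0, 0, 0], [0, 0, 7], 0],
    [[0, 0, 0], [0, 0, 7], 0],
  ],
)

```text
time: 21.45
position: [0.5509, 0.3007, 0.2588]
tool_rot: [-1.496, -2.762, 0.002]
ft_force: [-0.5, -0.3, 0.1]
grip_width: 1.003
```

Emit:
arm_command(
  motion=[
    [[0, 0, 0], [0, 0, 7], 0],
    [[0, 0, 0], [0, 0, 7], 0],
    [[0, 0, 0], [0, 0, 7], 0],
    [[0, 0, 0], [0, 0, 7], 0],
    [[0, 0, 0], [0, 0, 7], 0],
    [[0, 0, 0], [0, 0, 0], 0],
  ],
)

```text
time: 21.95
position: [0.5509, 0.3008, 0.2588]
tool_rot: [2.255, 2.188, -0.002]
ft_force: [-0.6, -0.2, -0.1]
grip_width: 1.0
```

```bash
python3 st.py "[.54,.306,.26]"
```

```text
t 21.95 q [-0.8396  0.2702  0.3668  1.4907 -0.0969  1.3997 -0.4984] pos [0.5509 0.3008 0.2588] f [-0.6038 -0.244  -0.1346] tq [-0.1609  0.0486  0.0036] w 1.0
[[ 0.0301  0.9995 -0.0007]
 [ 0.9995 -0.0301 -0.0008]
 [-0.0008 -0.0007 -1.    ]]
tool delta mm to [0.54  0.306 0.26 ] [  4.9147 -11.0619  -1.1777]
```

Emit:
arm_command(
  motion=[
    [[4.9, -11, 0], [0, 0, 0], 0],
    [[0, 0, 0], [0, 0, 0], 0],
    [[0, 0, 20], [0, 0, 0], 0],
    [[0, 0, 25], [0, 0, 0], 0],
    [[0, 0, 25], [0, 0, 0], 0],
    [[0, 0, 20], [0, 0, 0], 0],
    [[0, 0, 9], [0, 0, 0], 0],
    [[0, 0, 0], [0, 0, 0], 0],
  ],
)

```text
time: 22.62
position: [0.5385, 0.3058, 0.1579]
tool_rot: [-2.248, -2.193, 0.007]
ft_force: [-0.3, -0.2, -0.3]
grip_width: 1.001
```

```bash
python3 st.py "[.54,.306,.16]"
python3 - <<'E'
from h import *
for n in ("side","top"):
    im,d=optics.get_image(n); x,y=(200,130) if n=="side" else (180,150)
    cv2.imwrite(f"pics/{n}5.png",cv2.resize(im[y:y+100,x:x+100],None,fx=4,fy=4,interpolation=cv2.INTER_CUBIC))
a=cv2.imread("pics/side5.png");b=cv2.imread("pics/top5.png");cv2.imwrite("pics/c5.png",np.hstack([a,b]))
E
```

```text
t 22.6167 q [-0.8461  0.3147  0.349   1.6405 -0.1132  1.211  -0.4972] pos [0.5385 0.3058 0.1579] f [-0.3293 -0.1942 -0.2845] tq [-0.0834 -0.0063  0.0067] w 1.001
[[ 0.0248  0.9997 -0.004 ]
 [ 0.9997 -0.0248 -0.0024]
 [-0.0025 -0.0039 -1.    ]]
tool delta mm to [0.54  0.306 0.16 ] [ 0.197   1.4943 -2.1349]
```

View pics/c5.png

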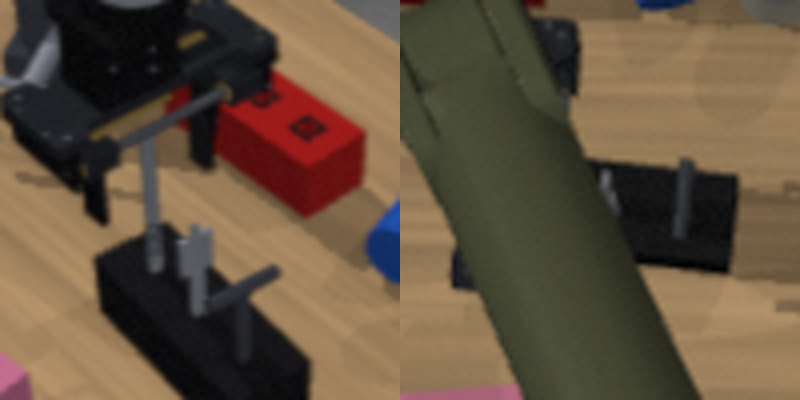

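Emit:
arm_command(
  motion=[
    [[0, 0, 0], [0, 0, 0], 1],
    [[0, 0, 0], [0, 0, 0], 1],
    [[0, 0, 0], [0, 0, 0], 1],
    [[0, 0, 0], [0, 0, 0], 1],
    [[0, 0, 0], [0, 0, 0], 1],
    [[0, 0, 0], [0, 0, 0], 1],
    [[0, 0, 0], [0, 0, 0], 1],
    [[0, 0, 0], [0, 0, 0], 1],
  ],
  force=15,
)

```text
time: 23.38
position: [0.5403, 0.3062, 0.1604]
tool_rot: [2.251, 2.191, 0.0]
ft_force: [0.6, -0.9, 0.4]
grip_width: 0.478
```

```bash
python3 st.py
```

```text
t 23.3833 q [-0.8461  0.3131  0.3502  1.6375 -0.1131  1.211  -0.4985] pos [0.5403 0.3062 0.1604] f [ 0.5891 -0.9119  0.4398] tq [-0.1127  0.0024 -0.0106] w 0.478
[[ 0.0268  0.9996  0.    ]
 [ 0.9996 -0.0268  0.    ]
 [ 0.      0.     -1.    ]]
```

Emit:
arm_command(
  motion=[
    [[0, 0, 0], [0, 0, 0], 1],
    [[0, 0, 0], [0, 0, 0], 1],
    [[0, 0, 0], [0, 0, 0], 1],
    [[0, 0, 0], [0, 0, 0], 1],
    [[0, 0, 0], [0, 0, 0], 1],
    [[0, 0, 0], [0, 0, 0], 1],
    [[0, 0, 0], [0, 0, 0], 1],
  ],
  force=40,
)

```text
time: 23.97
position: [0.5405, 0.3062, 0.1604]
tool_rot: [2.251, 2.191, 0.001]
ft_force: [0.6, -0.6, -0.9]
grip_width: 0.124
```

```bash
python3 st.py
```

```text
t 23.9667 q [-0.846   0.3131  0.3503  1.6374 -0.113   1.2107 -0.4985] pos [0.5405 0.3062 0.1604] f [ 0.564  -0.6303 -0.8511] tq [-0.0389 -0.1833 -0.0166] w 0.124
[[ 0.027   0.9996  0.0004]
 [ 0.9996 -0.027   0.0001]
 [ 0.0001  0.0004 -1.    ]]
```

Emit:
arm_command(
  motion=[
    [[0, 0, 0], [0, 0, 0], 1],
    [[0, 0, 0], [0, 0, 0], 1],
    [[0, 0, -10], [0, 0, 0], 1],
    [[0, 0, -20], [0, 0, 0], 1],
    [[0, 0, -30], [0, 0, 0], 1],
    [[0, 0, -35], [0, 0, 0], 1],
    [[0, 0, -35], [0, 0, 0], 1],
    [[0, 0, -30], [0, 0, 0], 1],
  ],
  force=60,
)

```text
time: 24.63
position: [0.5399, 0.3061, 0.3235]
tool_rot: [-2.251, -2.191, -0.002]
ft_force: [1.0, 1.1, -0.1]
grip_width: 0.123
```

```bash
python3 st.py "[.498,-.071,.32]"
python3 - <<'E'
from h import *
for n in ("side","top"):
    im,d=optics.get_image(n); x,y=(200,90) if n=="side" else (150,100)
    cv2.imwrite(f"pics/{n}6.png",cv2.resize(im[y:y+150,x:x+100],None,fx=4,fy=4,interpolation=cv2.INTER_CUBIC))
a=cv2.imread("pics/side6.png");b=cv2.imread("pics/top6.png");cv2.imwrite("pics/c6.png",np.hstack([a,b]))
E
```

```text
t 24.6333 q [-0.8553  0.2359  0.3658  1.4029 -0.0845  1.5172 -0.5211] pos [0.5399 0.3061 0.3235] f [ 1.0031  1.1485 -0.1295] tq [-0.0879 -0.0241 -0.0207] w 0.123
[[ 0.0268  0.9996  0.0004]
 [ 0.9996 -0.0268  0.001 ]
 [ 0.001   0.0004 -1.    ]]
tool delta mm to [ 0.498 -0.071  0.32 ] [-378.1327  -31.7878    3.1221]
```

View pics/c6.png

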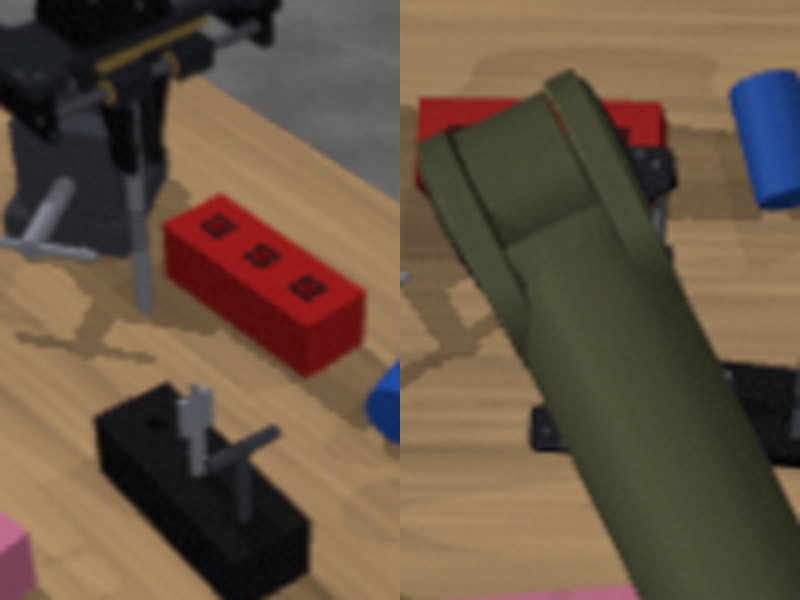

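Emit:
arm_command(
  motion=[
    [[-34, -3, 0], [0, 0, 0], 1],
    [[-34, -3, 0], [0, 0, 0], 1],
    [[-34, -3, 0], [0, 0, 0], 1],
    [[-34, -3, 0], [0, 0, 0], 1],
    [[-34, -3, 0], [0, 0, 0], 1],
    [[-34, -3, 0], [0, 0, 0], 1],
    [[-34, -3, 0], [0, 0, 0], 1],
    [[-34, -3, 0], [0, 0, 0], 1],
  ],
)

```text
time: 25.4
position: [0.5078, 0.0334, 0.32]
tool_rot: [-2.25, -2.191, 0.001]
ft_force: [0.8, 0.3, -1.5]
grip_width: 0.126
```

Emit:
arm_command(
  motion=[
    [[-34, -3, 0], [0, 0, 0], 1],
    [[-34, -3, 0], [0, 0, 0], 1],
    [[-34, -3, 0], [0, 0, 0], 1],
    [[0, 0, 0], [0, 0, 7], 1],
    [[0, 0, 0], [0, 0, 7], 1],
    [[0, 0, 0], [0, 0, 7], 1],
    [[0, 0, 0], [0, 0, 7], 1],
    [[0, 0, 0], [0, 0, 7], 1],
  ],
)

```text
time: 26.07
position: [0.4965, -0.0666, 0.3199]
tool_rot: [-2.809, -1.404, 0.002]
ft_force: [-0.0, -0.3, -1.1]
grip_width: 0.127
```

Emit:
arm_command(
  motion=[
    [[0, 0, 0], [0, 0, 7], 1],
    [[0, 0, 0], [0, 0, 7], 1],
    [[0, 0, 0], [0, 0, 7], 1],
    [[0, 0, 0], [0, 0, 7], 1],
    [[0, 0, 0], [0, 0, 7], 1],
    [[0, 0, 0], [0, 0, 7], 1],
    [[0, 0, 0], [0, 0, 7], 1],
    [[0, 0, 0], [0, 0, 1], 1],
  ],
)

```text
time: 26.73
position: [0.4966, -0.0666, 0.3199]
tool_rot: [-3.14, -0.089, 0.002]
ft_force: [0.4, 0.3, -1.0]
grip_width: 0.122
```

Emit:
arm_command(
  motion=[
    [[0, 0, 0], [0, 5, 0], 1],
    [[0, 0, 0], [0, 5, 0], 1],
    [[0, 0, 0], [0, 3, 0], 1],
    [[0, 0, 0], [0, 0, 0], 1],
  ],
)

```text
time: 27.07
position: [0.4952, -0.067, 0.3201]
tool_rot: [-3.111, -0.097, -0.356]
ft_force: [0.3, 0.0, -0.5]
grip_width: 0.125
```

```bash
python3 st.py "[.4482,-.0741,.2955]"
```

```text
t 27.0667 q [-0.5163 -0.2593  0.5179  1.8655  0.1162  1.2758 -1.5277] pos [ 0.4952 -0.067   0.3201] f [ 0.2873  0.0317 -0.5438] tq [-0.1099  0.6267 -0.0051] w 0.125
[[ 0.9723  0.0628  0.2251]
 [ 0.0608 -0.998   0.0157]
 [ 0.2257 -0.0016 -0.9742]]
tool delta mm to [ 0.4482 -0.0741  0.2955] [-51.6732   4.1624  13.2559]
```

Emit:
arm_command(
  motion=[
    [[0, 0, 0], [0, -5, 0], 1],
    [[0, 0, 0], [0, -5, 0], 1],
    [[0, 0, 0], [0, -3, 0], 1],
    [[0, 4.5, 10], [0, 0, 0], 1],
    [[0, 0, 15], [0, 0, 0], 1],
    [[0, 0, 0], [0, 0, 0], 1],
  ],
)

```text
time: 27.57
position: [0.496, -0.0717, 0.2918]
tool_rot: [3.139, 0.095, -0.009]
ft_force: [-0.7, -0.0, -2.3]
grip_width: 0.123
```

```bash
python3 st.py "[.4975,-.071,.295]"
python3 - <<'E'
from h import *
for n in ("side","top"):
    im,d=optics.get_image(n); x,y=(250,170) if n=="side" else (270,150); np.save(f"pics/{n}7d.npy",d)
    cv2.imwrite(f"pics/{n}7.png",cv2.resize(im[y:y+150,x:x+100],None,fx=4,fy=4,interpolation=cv2.INTER_CUBIC))
    print(n,[proj(n,(.4975,-.071,z)) for z in(.3,.15,.125,.014)])
a=cv2.imread("pics/side7.png");b=cv2.imread("pics/top7.png");cv2.imwrite("pics/c7.png",np.hstack([a,b]))
E
```

```text
t 27.5667 q [-0.5181 -0.0387  0.596   1.7402  0.0235  1.4391 -1.4356] pos [ 0.496  -0.0717  0.2918] f [-0.6708 -0.0403 -2.3017] tq [-0.0438  0.1847  0.0437] w 0.123
[[ 0.9981  0.0607 -0.0057]
 [ 0.0607 -0.9982 -0.0011]
 [-0.0058  0.0008 -1.    ]]
tool delta mm to [ 0.4975 -0.071   0.295 ] [ 1.5591 -0.6384 -3.2166]
side [array([328.89355285, 218.7192409 ]), array([321.73301574, 260.40082242]), array([320.70063532, 266.41032258]), array([316.55966163, 290.51498539])]
top [array([348.29321452, 203.86996513]), array([340.86881493, 212.04654084]), array([339.76563089, 213.26148997]), array([335.25379828, 218.23042254])]
```

View pics/c7.png

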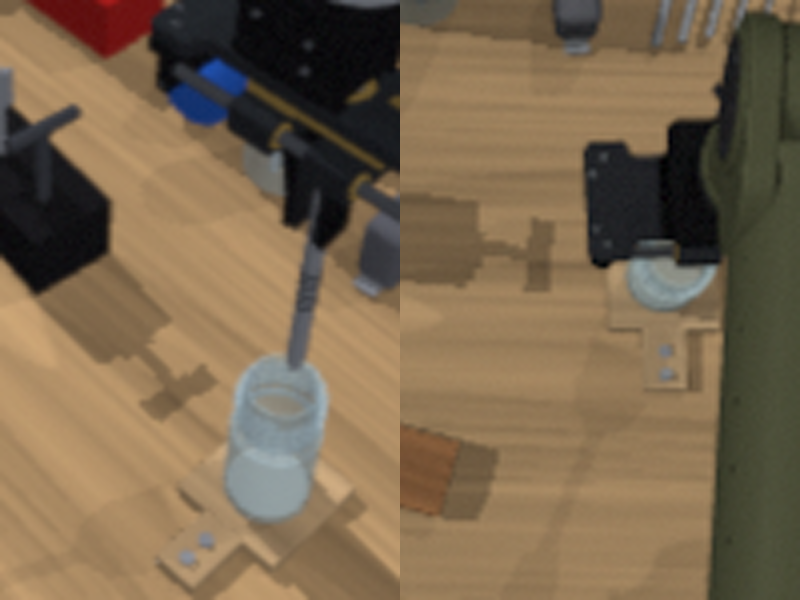

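```bash
python3 - <<'E'
from h import *
np.set_printoptions(precision=4,suppress=True)
for n in("side","top"):
    d=np.load(f"pics/{n}7d.npy"); w,k=cloud(n,d)
    m=k&(np.hypot(w[...,0]-.5,w[...,1]+.073)<.03)&(w[...,2]>.13)&(w[...,2]<.27)
    P=w[m]; print(n,len(P))
    for a in np.arange(.14,.27,.015):
        q=P[(P[:,2]>=a)&(P[:,2]<a+.015)]
        if len(q): print(a,len(q),q.mean(0),q.min(0),q.max(0))
E
```

```text
side 162
0.14 6 [ 0.4989 -0.0755  0.1496] [ 0.4979 -0.0781  0.1461] [ 0.5012 -0.0714  0.1529]
0.15500000000000003 22 [ 0.4977 -0.0752  0.1638] [ 0.4943 -0.0793  0.155 ] [ 0.5033 -0.0672  0.1699]
0.17000000000000004 15 [ 0.4987 -0.0755  0.1769] [ 0.4958 -0.0791  0.1704] [ 0.5038 -0.0694  0.1837]
0.18500000000000005 20 [ 0.4979 -0.0756  0.1915] [ 0.4952 -0.0793  0.1851] [ 0.5043 -0.0688  0.1993]
0.20000000000000007 21 [ 0.498  -0.0758  0.2071] [ 0.4953 -0.0793  0.2005] [ 0.5045 -0.0698  0.2144]
0.21500000000000008 20 [ 0.4976 -0.075   0.221 ] [ 0.495  -0.0796  0.2158] [ 0.5023 -0.0687  0.2277]
0.2300000000000001 27 [ 0.4982 -0.0753  0.2365] [ 0.4955 -0.0803  0.2302] [ 0.5047 -0.0672  0.2437]
0.2450000000000001 24 [ 0.4985 -0.0752  0.2524] [ 0.4947 -0.0796  0.2452] [ 0.5042 -0.0688  0.258 ]
0.2600000000000001 7 [ 0.4971 -0.0731  0.2637] [ 0.4964 -0.0769  0.2606] [ 0.498  -0.07    0.2687]
top 4
```

Emit:
arm_command(
  motion=[
    [[1, -1.5, 0], [0, 0, 0], 1],
    [[0, 0, 10], [0, 0, 0], 1],
    [[0, 0, 15], [0, 0, 0], 1],
    [[0, 0, 15], [0, 0, 0], 1],
    [[0, 0, 15], [0, 0, 0], 1],
    [[0, 0, 15], [0, 0, 0], 1],
    [[0, 0, 15], [0, 0, 0], 1],
    [[0, 0, 0], [0, 0, 0], 1],
  ],
)

```text
time: 28.33
position: [0.4965, -0.0693, 0.2075]
tool_rot: [-3.14, -0.096, 0.007]
ft_force: [-0.9, -0.3, -1.1]
grip_width: 0.123
```

```bash
python3 st.py "[.4975,-.070,.205]"
python3 - <<'E'
from h import *
for n in ("side",):
    im,d=optics.get_image(n); x,y=(270,200)
    cv2.imwrite(f"pics/{n}8.png",cv2.resize(im[y:y+120,x:x+100],None,fx=5,fy=5,interpolation=cv2.INTER_CUBIC))
E
```

```text
t 28.3333 q [-0.5096  0.0116  0.6047  1.8684 -0.0066  1.2681 -1.4127] pos [ 0.4965 -0.0693  0.2075] f [-0.8587 -0.2583 -1.108 ] tq [-0.0768  0.222  -0.0155] w 0.123
[[ 0.9981  0.0609 -0.0045]
 [ 0.0609 -0.9981  0.0001]
 [-0.0044 -0.0004 -1.    ]]
tool delta mm to [ 0.4975 -0.07    0.205 ] [0.9643 0.7531 2.5311]
```

View pics/side8.png

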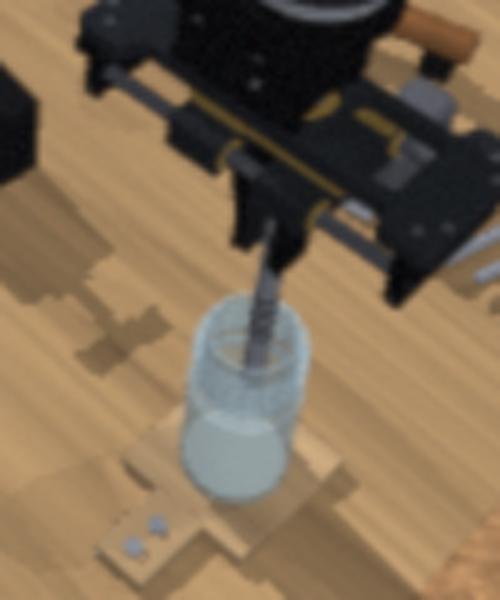

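The punch is in the mouth at side pixel (322,270). Next I tilt it and lower it together.

Emit:
arm_command(
  motion=[
    [[-2, 0, 6], [0, 1.6, 0], 1],
    [[-2.2, 0, 6], [0, 1.6, 0], 1],
    [[-2.4, 0, 6], [0, 1.6, 0], 1],
    [[-2.6, 0, 6], [0, 1.6, 0], 1],
    [[-2.8, 0, 6], [0, 1.6, 0], 1],
    [[-2.8, 0, 5], [0, 1.6, 0], 1],
    [[-3, 0, 5], [0, 1.6, 0], 1],
    [[0, 0, 0], [0, 0, 0], 1],
  ],
)

```text
time: 29.05
position: [0.4827, -0.0706, 0.1689]
tool_rot: [-3.118, -0.094, -0.306]
ft_force: [0.1, -0.3, -1.8]
grip_width: 0.125
```

```bash
cat > tip.py <<'E'
from h import *
s=ctrl.get_state(); M=R.from_rotvec(s['tool_rot']).as_matrix(); d=M[:,2]; p=s['position']
j=np.array([.4975,-.0705,0]); u=np.array([-.998,-.063,0]); v=np.array([.063,-.998,0])
for nm,q in(("tip",p+.145*d),("rim",p+d*(.125-p[2])/d[2])): print(nm,"along tab mm",(q-j)@u*1e3,"side",(q-j)@v*1e3,"z",q[2])
E
python3 st.py "[.4805,-.072,.155]"; python3 tip.py
```

```text
t 29.05 q [-0.5052 -0.1675  0.576   2.0989  0.0762  0.9905 -1.4731] pos [ 0.4827 -0.0706  0.1689] f [ 0.0856 -0.294  -1.8393] tq [-0.1093  0.6096 -0.0042] w 0.125
[[ 0.9792  0.0601  0.194 ]
 [ 0.0587 -0.9982  0.0131]
 [ 0.1945 -0.0014 -0.9809]]
tool delta mm to [ 0.4805 -0.072   0.155 ] [-4.9195  1.2532 13.179 ]
tip along tab mm -13.402542298345082 side -0.9233882467802677 z 0.026653984433549355
rim along tab mm 6.094065058605605 side -0.8386016738366582 z 0.125
```

Emit:
arm_command(
  motion=[
    [[-2, 0, 4], [0, 1, 0], 1],
    [[-2, 0, 4], [0, 0, 0], 1],
    [[0, 0, 1.5], [0, 0, 0], 1],
    [[0, 0, 1], [0, 0, 0], 1],
    [[0, 0, 0], [0, 0, 0], 1],
  ],
)

```text
time: 29.47
position: [0.4827, -0.0707, 0.1581]
tool_rot: [-3.116, -0.094, -0.333]
ft_force: [-0.1, 0.3, -1.9]
grip_width: 0.121
```

```bash
python3 st.py ; python3 tip.py
```

```text
t 29.4667 q [-0.5034 -0.1696  0.5767  2.1259  0.0783  0.9482 -1.4727] pos [ 0.4827 -0.0707  0.1581] f [-0.0839  0.3296 -1.8982] tq [-0.1177  0.425   0.0135] w 0.121
[[ 0.9757  0.0605  0.2108]
 [ 0.0592 -0.9982  0.0125]
 [ 0.2112  0.0003 -0.9774]]
tip along tab mm -15.82488758341941 side -0.6660734510906489 z 0.0163294649860522
rim along tab mm 7.652239517697003 side -0.7548828314323267 z 0.125
```

Next, find the floor by touch.

Emit:
arm_command(
  motion=[
    [[0, 0, 1], [0, 0, 0], 1],
    [[0, 0, 1], [0, 0, 0], 1],
    [[0, 0, 0], [0, 0, 0], 1],
  ],
)

```text
time: 29.72
position: [0.4828, -0.0706, 0.1558]
tool_rot: [-3.116, -0.094, -0.332]
ft_force: [0.1, -0.4, 0.0]
grip_width: 0.123
```

Emit:
arm_command(
  motion=[
    [[0, 0, 1], [0, 0, 0], 1],
    [[0, 0, 0], [0, 0, 0], 1],
  ],
)

```text
time: 29.88
position: [0.4831, -0.0706, 0.1553]
tool_rot: [-3.116, -0.094, -0.333]
ft_force: [-1.0, -0.1, 1.8]
grip_width: 0.12
```

```bash
python3 st.py ; python3 tip.py
```

```text
t 29.8833 q [-0.5037 -0.1654  0.5789  2.1288  0.0752  0.9412 -1.4698] pos [ 0.4831 -0.0706  0.1553] f [-0.9929 -0.0746  1.8347] tq [-0.0648  0.7457  0.0275] w 0.12
[[ 0.9756  0.0604  0.2112]
 [ 0.059  -0.9982  0.0129]
 [ 0.2116 -0.0002 -0.9774]]
tip along tab mm -16.302458718245838 side -0.7360537239255668 z 0.013588611192754452
rim along tab mm 7.815732790505457 side -0.7823774509668892 z 0.125
```

Emit:
arm_command(
  motion=[
    [[-3, 0, 0], [0, 1.2, 0], 1],
    [[-2, 0, 0], [0, 0.8, 0], 1],
    [[0, 0, 0], [0, 0, 0], 1],
  ],
)

```text
time: 30.13
position: [0.4778, -0.071, 0.154]
tool_rot: [-3.107, -0.093, -0.391]
ft_force: [0.7, 0.2, 0.4]
grip_width: 0.126
```

```bash
python3 st.py ; python3 tip.py
```

```text
t 30.1333 q [-0.4942 -0.2094  0.5664  2.1691  0.0986  0.9029 -1.486 ] pos [ 0.4778 -0.071   0.154 ] f [0.6887 0.2193 0.3757] tq [-0.1356  0.1452  0.0084] w 0.126
[[ 0.967   0.0602  0.2475]
 [ 0.0581 -0.9982  0.0156]
 [ 0.248  -0.0007 -0.9688]]
tip along tab mm -16.281047450926767 side -0.777170764074651 z 0.01350511279888375
rim along tab mm 12.265573809400106 side -0.7775536438275179 z 0.125
```

Release slowly, then look.

Emit:
arm_command(
  motion=[
    [[0, 0, 0], [0, 0, 0], 0.8],
    [[0, 0, 0], [0, 0, 0], 0.7],
    [[0, 0, 0], [0, 0, 0], 0.5],
    [[0, 0, 0], [0, 0, 0], 0.3],
    [[0, 0, 0], [0, 0, 0], 0],
    [[0, 0, 0], [0, 0, 0], 0],
    [[0, 0, 0], [0, 0, 0], 0],
    [[0, 0, 0], [0, 0, 0], 0],
  ],
  force=20,
)

```text
time: 30.8
position: [0.478, -0.0709, 0.1538]
tool_rot: [-3.109, -0.094, -0.387]
ft_force: [0.1, -0.0, 0.3]
grip_width: 0.642
```

```bash
python3 st.py ; python3 - <<'E'
from h import *
for n in ("side",):
    im,d=optics.get_image(n); x,y=(270,200)
    cv2.imwrite(f"pics/{n}9.png",cv2.resize(im[y:y+120,x:x+100],None,fx=5,fy=5,interpolation=cv2.INTER_CUBIC))
E
```

```text
t 30.8 q [-0.495  -0.2062  0.5668  2.1668  0.0978  0.9051 -1.4856] pos [ 0.478  -0.0709  0.1538] f [ 0.0961 -0.013   0.3013] tq [-0.0567  0.4489  0.01  ] w 0.642
[[ 0.9677  0.0604  0.2448]
 [ 0.0585 -0.9982  0.0148]
 [ 0.2452  0.     -0.9695]]
```

View pics/side9.png

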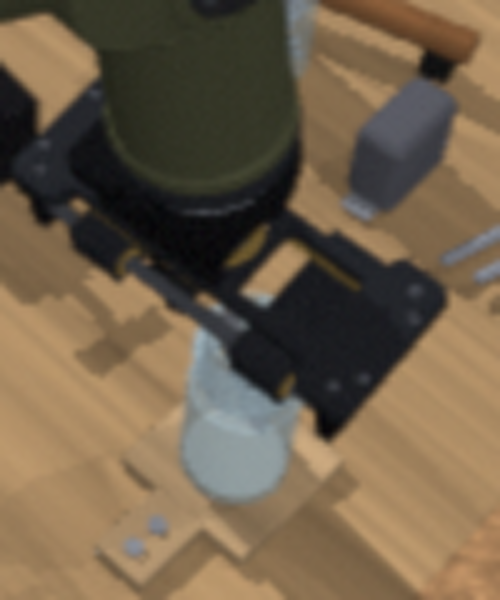

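Emit:
arm_command(
  motion=[
    [[0, 0, 0], [0, 0, 0], 0],
    [[0, 0, 0], [0, 0, 0], 0],
    [[0.5, 0, -4], [0, 0, 0], 0],
    [[2, 0, -8], [0, 0, 0], 0],
    [[3, 0, -10], [0, 0, 0], 0],
    [[3, 0, -10], [0, -1.5, 0], 0],
    [[3, 0, -12], [0, -1.5, 0], 0],
    [[3, 0, -12], [0, -1.5, 0], 0],
  ],
)

```text
time: 31.52
position: [0.4796, -0.0708, 0.2136]
tool_rot: [-3.123, -0.094, -0.266]
ft_force: [-0.6, -0.0, -0.0]
grip_width: 0.999
```

```bash
python3 st.py
```

```text
t 31.5167 q [-0.4974 -0.1948  0.5494  2.0239  0.0911  1.1166 -1.4914] pos [ 0.4796 -0.0708  0.2136] f [-0.5566 -0.026  -0.0101] tq [-0.0548  0.3174  0.0124] w 0.999
[[ 0.9838  0.0604  0.1687]
 [ 0.0594 -0.9982  0.0106]
 [ 0.169  -0.0004 -0.9856]]
```

Emit:
arm_command(
  motion=[
    [[3, 0, -15], [0, -3, 0], 0],
    [[3, 0, -20], [0, -3, 0], 0],
    [[2, 0, -20], [0, -3, 0], 0],
    [[20, 0, 0], [0, 0, 0], 0],
    [[20, -20, 0], [0, 0, 0], 0],
    [[10, -35, 0], [0, 0, 0], 0],
    [[0, -40, 0], [0, 0, 0], 0],
    [[0, -40, 0], [0, 0, 0], 0],
  ],
)

```text
time: 32.18
position: [0.5235, 0.0683, 0.2691]
tool_rot: [-3.14, -0.092, -0.022]
ft_force: [-0.4, -0.1, -0.4]
grip_width: 1.001
```

Emit:
arm_command(
  motion=[
    [[0, -40, 0], [0, 0, 0], 0],
    [[0, -40, 0], [0, 0, 0], 0],
    [[0, -40, 0], [0, 0, 0], 0],
    [[0, -40, 0], [0, 0, 0], 0],
    [[0, 0, 0], [0, 0, 0], 0],
  ],
)

```text
time: 32.6
position: [0.5104, 0.2379, 0.2684]
tool_rot: [-3.134, -0.116, -0.019]
ft_force: [-1.1, 1.2, -0.8]
grip_width: 1.001
```

```bash
python3 st.py ; python3 - <<'E'
from h import *
im,d=optics.get_image("side"); im2,d2=optics.get_image("top"); cv2.imwrite("pics/sideA.png",im);cv2.imwrite("pics/topA.png",im2)
np.save("pics/sAd.npy",d)
a=cv2.resize(im[220:380,270:430],(400,400),interpolation=cv2.INTER_CUBIC); b=cv2.resize(im2[170:270,320:420],(400,400),interpolation=cv2.INTER_CUBIC)
cv2.imwrite("pics/cA.png",np.hstack([a,b]))
np.set_printoptions(precision=4,suppress=True)
for n,dd in(("side",d),("top",d2)):
    w,k=cloud(n,dd)
    m=k&(np.hypot(w[...,0]-.47,w[...,1]+.07)<.06)&(w[...,2]>.13)&(w[...,2]<.23); P=w[m]; o=P[P[:,2].argsort()]; print(n,len(P)); print(o[::max(1,len(o)//8)],o[-1] if len(o) else '')
    m=k&(np.hypot(w[...,0]-.545,w[...,1]+.257)<.06)&(w[...,2]>.03)&(w[...,2]<.06); P=w[m]; print('cap',len(P),P.mean(0),np.median(P[:,2]),cv2.minEnclosingCircle(P[abs(P[:,2]-.041)<.004][:,:2].astype(np.float32)))
E
```

```text
t 32.6 q [-0.7883  0.1098  0.3321  1.647  -0.0366  1.3778 -1.948 ] pos [0.5104 0.2379 0.2684] f [-1.1394  1.2257 -0.7526] tq [0.0231 0.2904 0.0444] w 1.001
[[ 0.9972  0.0742  0.0117]
 [ 0.0742 -0.9972  0.006 ]
 [ 0.0121 -0.0051 -0.9999]]
side 49
[[ 0.4833 -0.0777  0.1307]
 [ 0.474  -0.0757  0.1376]
 [ 0.4694 -0.0723  0.1467]
 [ 0.4729 -0.0779  0.1534]
 [ 0.4711 -0.0788  0.1602]
 [ 0.4661 -0.0791  0.1693]
 [ 0.46   -0.0747  0.1744]
 [ 0.4584 -0.0723  0.1814]
 [ 0.4611 -0.0787  0.1853]] [ 0.4611 -0.0787  0.1853]
cap 606 [ 0.5423 -0.2597  0.0404] 0.040749706853838094 ((0.5448536276817322, -0.2590194344520569), 0.03418320044875145)
top 28
[[ 0.4857 -0.0711  0.1301]
 [ 0.4738 -0.071   0.1309]
 [ 0.4815 -0.0699  0.1394]
 [ 0.4745 -0.0688  0.1478]
 [ 0.4801 -0.0771  0.1508]
 [ 0.4751 -0.075   0.1669]
 [ 0.4713 -0.0714  0.1726]
 [ 0.4679 -0.0708  0.1773]
 [ 0.4675 -0.0787  0.1813]
 [ 0.4637 -0.0694  0.1878]] [ 0.4637 -0.0694  0.1878]
cap 377 [ 0.5443 -0.259   0.041 ] 0.041057468224120014 ((0.5447424650192261, -0.2596111297607422), 0.03420383855700493)
```

View pics/cA.png

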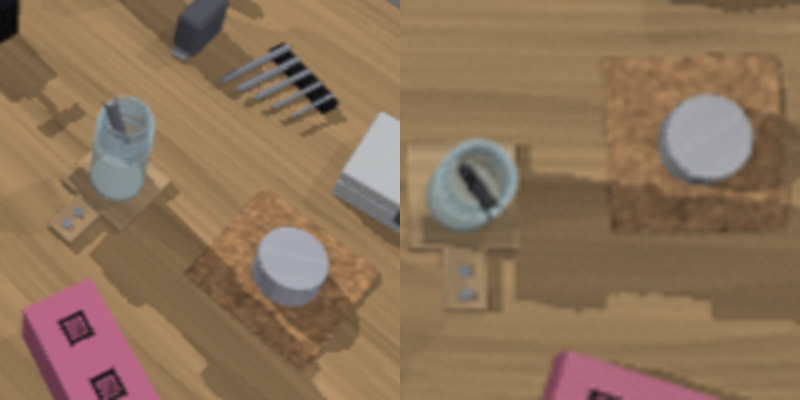

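View pics/sideA.png

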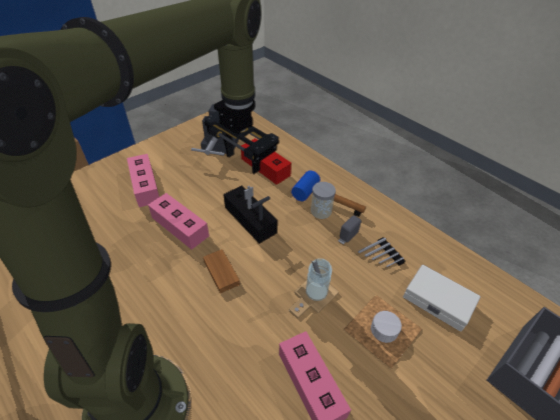

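Emit:
arm_command(
  motion=[
    [[0, 0, 0], [0, 0, 0], 0],
    [[0, 0, 0], [0, 0, 0], 0],
    [[0, 0, 0], [0, 0, 0], 0],
    [[0, 0, 0], [0, 0, 0], 0],
  ],
)

```text
time: 33.03
position: [0.5136, 0.2254, 0.2683]
tool_rot: [-3.139, -0.091, -0.02]
ft_force: [-0.5, 0.6, 0.7]
grip_width: 0.999
```

```bash
python3 - <<'E'
from h import *
im,d=optics.get_image("top"); old=cv2.imread("pics/topA.png"); x=cv2.absdiff(im,old)[150:280,310:430]; print(x.max(),x.mean())
ctrl.close_job()
E
```

```text
42 1.3447222222222222
the job is handed in; nothing more can be done
```

I finished the job and handed it in at about 33 s of the 72 s allowed. There was one attempt, and no verdict is reported.

- **Cap:** I unscrewed it in two grasps (a bit over 400° in all), lifted it off and set it open side down on the cork mat. In both cameras its top shows at 41 mm, which is right for lying flat on the mat, and it sits within about 3 mm of the mat's centre.
- **Punch:** I took the tallest tool from the black rack, lowered it to the jar floor, leaned it towards the screw tab and let go. Depth from both cameras puts its top about 35 mm from the jar's axis towards the tab, 185–188 mm above the bench.
- **Rest of the bench:** Nothing else looked moved in the last picture, and the gripper was open and well clear. The wrist force stayed under about 10 N in every reading.

Three checks did not fully agree:

- **Arm reach:** My first plan, to enter the jar already tilted, came close to a joint limit. I put the punch in upright and tilted it inside instead.
- **Punch in the hand:** One picture suggested a lean of about 3° in the grip, but the depth data showed it straight. I went on the depth data, and it went in without a knock.
- **Last stillness check:** The final comparison of top pictures around the jar and mat showed a mean change of 1.3 levels and a single-pixel maximum of 42. I put that down to camera noise but did not look into it before handing in.

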